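Dress the sweet-shop counter display

TASK

Dress the counter: put each gift box squarely in the middle of the stand of its own colour with its long side along the stand's long side, the gold tin centred on top of the brown box, and the green-lidded jar on the slate board midway between the two stands. Stand the red tin on the counter directly to the left of the rabbit, as seen from the robot, leaving a gap of about 30 mm between them. Leave everything upright, and do not disturb the blue ribbon spool.

Things in the scene. Friction and masses are not known exactly. Their poses are not given: they have to be found in the camera images.
- brown_box: closed chocolate-brown gift box with a pink ribbon cross, 54 (its x) x 80 (its y) x 36 mm high, rigid, about 150 g; origin at the centre of its underside, z up
- ivory_box: closed ivory gift box with a pink ribbon cross, 54 (its x) x 80 (its y) x 36 mm high, rigid, about 150 g; origin at the centre of its underside, z up
- gold_tin: small round gold sweet tin, 48 mm diameter, 30 mm high, flat top and bottom, about 110 g; origin at the centre of its underside, z up
- red_tin: round red sweet tin, 52 mm diameter, 45 mm high, about 110 g; origin at the centre of its underside, z up
- jar: upright round sweet jar with straight pale sides and a flat green lid of the same width, 56 mm diameter, 85 mm high, about 200 g; origin at the centre of its underside, z up
- runner: fixed flat dark slate display board lying on the counter, 110 (its x) x 420 (its y, the long way) x 6 mm high; the two coloured stands are fixed on it 150 mm either side of its centre, the middle is bare; origin at the centre of its underside, z up
- brown_stand: fixed flat chocolate-brown stand on one end of the slate board, with a thin white ticket strip on its far edge, 96 (its x) x 110 (its y) x 10 mm high, its top 16 mm above the counter; origin at the centre of its underside, axes parallel to the board's
- ivory_stand: fixed flat ivory stand on the other end of the slate board, same size and white strip as the brown one; which stand is on the left varies; origin at the centre of its underside, axes parallel to the board's
- rabbit: fixed brown chocolate-rabbit ornament with a red collar, round body 60 mm in diameter, 84 mm high to the tips of the ears, facing the robot; origin at the centre of its underside on the counter, its x points straight away from the robot (world x), its y to the robot's left (world y), z up
- spool: loose small spool of blue ribbon with white flanges standing on the counter between the things and the slate board, 34 mm diameter, 26 mm high; to be left where it is; origin at the centre of its underside
Things that resemble listed ones, but are neither listed nor needed, are in the scene too. Several things look just like the red_tin: the one meant starts farthest to the robot's right. Several things look just like the ivory_box: the one meant starts nearest to the robot's base.

How it is judged:
By the outcome, as a careful person would: the job done as asked, in the order asked, and still so for the second after the job is handed in, with the robot touching nothing.
It also fails if it takes over 118 s, if anything falls off the work surface, if the arm or the gripper's body presses on something with over 40 N, if the wrist force passes 120 N, or if a joint passes its speed limit or range.

ROBOT

A 6-joint arm with a two-finger parallel gripper is mounted at the origin on the work surface. World frame = base frame: x ahead of the robot, y to its left, z up, the work surface at z = 0. Lengths are in m, angles in rad, forces in N, time in s.
With the tool pointing down it reaches from about 0.35 to 0.85 m from the base axis. Payload 8.1 kg.
Tool frame: the origin (TCP) lies between the finger pads; the fingertips stand 8 mm ahead of it and the grasp point (between the pads) lies 11 mm behind it (robot.tip_reach is the y of the fingertips in the tool frame, in m); y points along the fingers, z is the direction in which the jaws open and shut, and the axes are right-handed (so a half turn about y gives the same grasp; the last joint's range is limited). The gripper opens to 93 mm and grips with 3 to 60 N. Pads are 15 mm wide; open, the fingers measure 128 mm over their backs; the gripper's body (75 mm by 188 mm) begins 65 mm behind the grasp point.
Start: joints at [1.172, 0.13, 1.488, -0, 1.523, -0.085], TCP at [0.185, 0.571, 0.227] pointing down, gripper open.
Joint ranges: [-2.96, 2.96], [-0.89, 2.26], [0.02, 2.5], [-1.34, 4.48], [0, 2.73], [-2.66, 2.66]. Speed limits (rad/s): [2.39, 2.39, 2.79, 3.14, 3.14, 3.14].

INTERFACE

Orientations are given as a rotation vector (axis times angle).
In Python, from plant import robot gives the robot as it stands.
- The arm moves only by the tool carry_out, never from a script. Its argument "increments" is a list of rows, each an object with "linear": the shift along the tool's x, y, z in m, a list of three; "yaw": the turn about the tool's y in rad. A call has 1 to 5 rows; each row is the pose to reach, as a shift and turn from the pose measured when the call began, along the tool's axes at that moment; what a row does not reach only later rows make up. A row lasts 1/8 s, in which the tool goes at most 62.5 mm and 10.7 degrees, less where a joint would pass 70% of its speed; a pose out of reach is approached as far as the arm can. A call with a gripper value outside its range is refused whole. "gripper" is the opening, from 0 (shut) to 1 (fully open), set as the call begins (left out, the last holds). The fingers move at their own pace and stop on an object; "newtons" is the grip in N (left out, the last holds). Time passes only in rows, so rows that repeat a pose let the fingers close. It gives the time, the measured TCP pose, the force and the opening at its end, in the units of the state.
- robot.read_state(): the state, without advancing time (a new reading comes with each control period).
- robot.read_camera(name): name is "side" or "top"; returns the picture (420x560x3 uint8, blue, green, red); there is no depth.
- robot.camera_params(name): a dict with "fov_y" (degrees; the focal length in pixels is half the picture's height over the tangent of half this angle, whatever the lens; pixels are square), "cx", "cy" (the principal point, pixels), "R" (3x3) and "t" (3): a world point X has camera coordinates R X + t. Camera axes: x right, y down, z forward; pixel columns grow to the right and rows downward; lengths in m; the calibration is good to about 2 mm. A picture is of the moment at which its call begins. camera_params takes no time and is no camera call.
- robot.close_job(): hands the job in, once; it reports no verdict.
The state is a dict: "t": time; "q": joint angles; "dq": joint speeds; "joint_torque": joint torques, N m; "tool_pos": TCP position; "orientation": TCP orientation; "force": force on the tool from outside, world axes, zero at the start; "wrist_torque": the same for the moment, N m; "opening": finger opening in m.
Only numpy, scipy, OpenCV 4.12 (cv2) and the standard library are available. Lean on these libraries where they do the work, as an engineer would, in place of code of your own. Each camera call takes 0.05 s, during which the arm holds its last target.

## Working session

There is one attempt and no reset: what is moved stays moved. The work goes in short steps, Python scripts to look and compute and a tool call to move; the robot and the scene stay as the last step left them, time stands still between calls to the robot, and variables do not carry over. Pictures are saved under pics/ and viewed, and the job is handed in when it is done.

Besides the shell and the picture viewer there is one more tool, called after "Call:" as name(argument=value, ...), one argument or row to a line, values as JSON. carry_out: Moves the arm, as the interface text tells. Its arguments: {"type":"object","properties":{"increments":{"type":"array","items":{"type":"object","properties":{"linear":{"type":"array","items":{"type":"number"}},"yaw":{"type":"number"}}}},"gripper":{"type":"number"},"newtons":{"type":"number"}},"required":["increments"]}

```bash
ls; mkdir -p pics; python3 - <<'E'
from plant import robot
import cv2
for n in("top","side"):
    im=robot.read_camera(n); cv2.imwrite(f"pics/{n}0.png",im); p=robot.camera_params(n); print(n,p)
s=robot.read_state(); print(s, robot.tip_reach)
E
```

```text
pics
top {'fov_y': 49.83154451898423, 'cx': 278.182339246832, 'cy': 210.7623325321292, 'R': array([[ 0.01593325, -0.99974293, -0.01613065],
       [-0.98162513, -0.01257235, -0.19040495],
       [ 0.1901532 ,  0.01886802, -0.9815731 ]]), 't': array([-0.04227379,  0.56068599,  0.83638531])}
side {'fov_y': 50.380061642095825, 'cx': 284.6838141846448, 'cy': 207.71139848170984, 'R': array([[ 0.94061945, -0.33917729,  0.01392163],
       [-0.15855247, -0.47522681, -0.86545976],
       [ 0.30016023,  0.81186098, -0.50078497]]), 't': array([-0.53887182,  0.08718189,  0.7813935 ])}
{'t': 0.1, 'q': array([ 1.17161645e+00,  1.31069614e-01,  1.48918954e+00,  1.47272761e-05,
        1.52300577e+00, -8.54220809e-02]), 'dq': array([-0.00132294, -0.00323237, -0.00162737,  0.00130187, -0.00026277,
       -0.00160674]), 'joint_torque': array([ 1.24319897e-03, -5.61342573e+01, -4.93093121e+01,  7.70628196e-02,
        2.92175211e-02, -7.92638275e-05]), 'tool_pos': array([0.18496828, 0.5702411 , 0.22569139]), 'orientation': array([-1.55835634,  0.24662487, -0.24596983]), 'force': array([ 0.56694152,  0.3974488 , -0.68497166]), 'wrist_torque': array([-0.04512032,  0.02152367,  0.03897507]), 'opening': 0.09250118505092592} 0.008
```

View pics/top0.png

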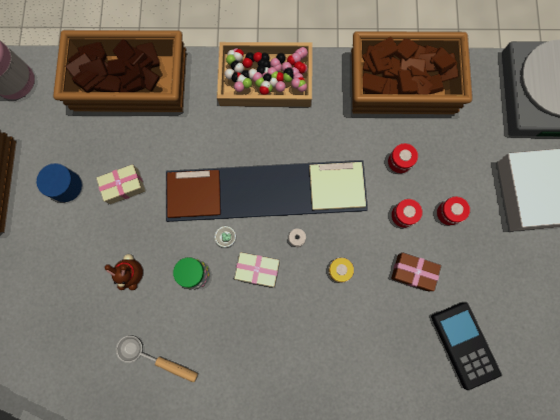

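View pics/side0.png

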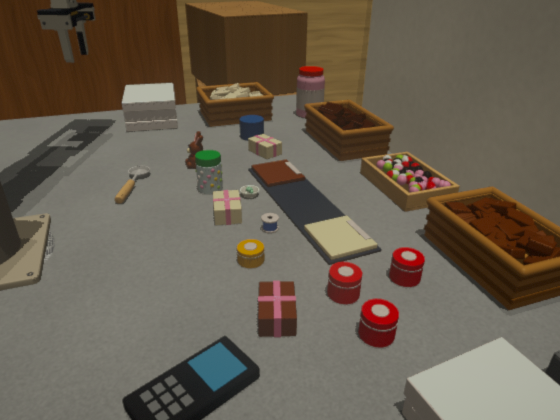

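```bash
cat > h.py <<'E'
import numpy as np, cv2
from plant import robot
def cam(n):
    p=robot.camera_params(n); f=210/np.tan(np.radians(p['fov_y'])/2); return f,p['cx'],p['cy'],np.array(p['R']),np.array(p['t'])
def ray(n,uv,z):
    f,cx,cy,R,t=cam(n); uv=np.atleast_2d(np.array(uv,float))
    d=np.c_[(uv[:,0]-cx)/f,(uv[:,1]-cy)/f,np.ones(len(uv))]@R
    C=-R.T@t
    return C+d*((z-C[2])/d[:,2])[:,None]
def proj(n,X):
    f,cx,cy,R,t=cam(n); c=np.atleast_2d(X)@R.T+t
    return np.c_[cx+f*c[:,0]/c[:,2],cy+f*c[:,1]/c[:,2]]
E
python3 - <<'E'
import cv2
im=cv2.imread('pics/top0.png')
a=im[150:310,90:370]; b=im[130:310,320:500]
cv2.imwrite('pics/za.png',cv2.resize(a,None,fx=2.85,fy=2.85,interpolation=cv2.INTER_CUBIC))
cv2.imwrite('pics/zb.png',cv2.resize(b,None,fx=3.3,fy=3.3,interpolation=cv2.INTER_CUBIC))
E
```

```text
(no output)
```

View pics/za.png

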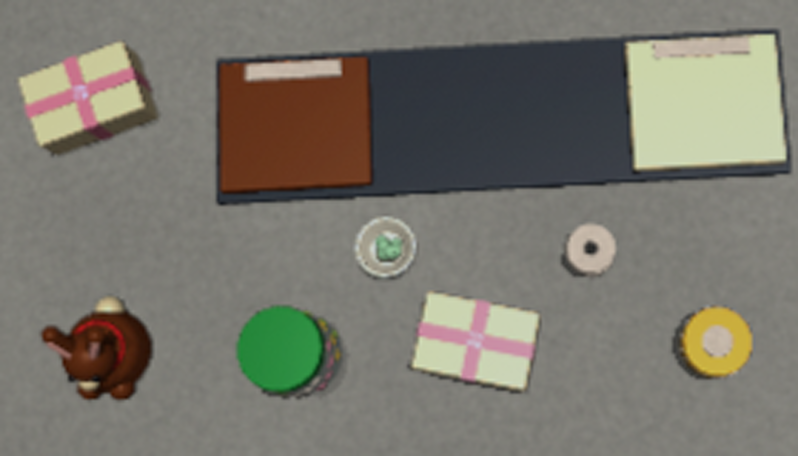

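View pics/zb.png

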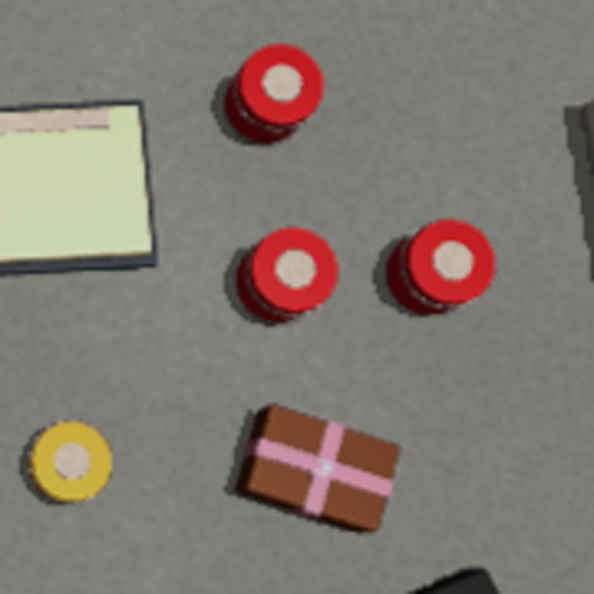

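```bash
cat > m.py <<'E'
from h import *
im=cv2.imread('pics/top0.png'); hsv=cv2.cvtColor(im,cv2.COLOR_BGR2HSV)
for n,(u,v) in dict(brown=(405,264),brownst=(195,195),ivory=(245,262),ivst=(335,190),gold=(334,263),red=(447,205),jar=(185,270),board=(260,205),rab=(133,272),spool=(290,237),dish=(212,237),ivside=(250,283),bside=(398,270)).items(): print(n,hsv[v,u])
E
python3 m.py; python3 - <<'E'
import sys; sys.path.insert(0,'.')
from h import *
for x,y in[(.4,0),(.5,.3),(.5,-.3)]: print(proj('top',[x,y,0]))
E
```

```text
brown [  0  84 160]
brownst [ 10 185 105]
ivory [ 37  43 212]
ivst [ 37  45 212]
gold [ 24 177 202]
red [179 210 200]
jar [ 66 180 139]
board [108  50  66]
rab [  1 217 121]
spool [ 14  37 201]
dish [ 30  14 129]
ivside [23 16 64]
bside [ 10 154 129]
[[260.39509721 294.01734056]]
[[116.94528392 242.65068762]]
[[407.88578787 246.7241642 ]]
```

```bash
cat > m.py <<'E'
from h import *
im=cv2.imread('pics/top0.png'); S=4
def seg(roi,lo,hi,extra=None):
    x0,y0,x1,y1=roi
    c=cv2.resize(im[y0:y1,x0:x1],None,fx=S,fy=S,interpolation=cv2.INTER_CUBIC)
    h=cv2.cvtColor(c,cv2.COLOR_BGR2HSV); h[...,0]=(h[...,0].astype(int)+20)%180
    m=cv2.inRange(h,np.array(lo),np.array(hi))
    if extra: m|=cv2.inRange(h,np.array(extra[0]),np.array(extra[1]))
    k=np.ones((5,5),np.uint8); m=cv2.morphologyEx(cv2.morphologyEx(m,cv2.MORPH_OPEN,k),cv2.MORPH_CLOSE,np.ones((9,9),np.uint8))
    cs,_=cv2.findContours(m,cv2.RETR_EXTERNAL,cv2.CHAIN_APPROX_NONE)
    c=max(cs,key=cv2.contourArea)[:,0,:]
    return (c+.5)/S-.5+[x0,y0], m
vis=[]
def rect(name,roi,z,lo,hi,extra=None):
    c,m=seg(roi,lo,hi,extra); P=ray('top',c,z)[:,:2]*1000
    (cx,cy),(w,h),a=cv2.minAreaRect(P.astype(np.float32))
    # direction of long side
    b=cv2.boxPoints(((cx,cy),(w,h),a)); e=[b[1]-b[0],b[2]-b[1]]; L=max(e,key=np.linalg.norm)
    ang=np.degrees(np.arctan2(L[1],L[0]))%180
    print(name,'c',round(cx,1),round(cy,1),'size',round(w,1),round(h,1),'long dir deg',round(ang,1)); vis.append(m)
    return b
def circ(name,roi,z,lo,hi):
    c,m=seg(roi,lo,hi); P=ray('top',c,z)[:,:2]*1000
    e=cv2.fitEllipse(P.astype(np.float32)); print(name,np.round(e,1).tolist() if 0 else [np.round(x,1) for x in e]); vis.append(m)
if __name__=='__main__':
    rect('brown',(385,240,450,300),.036,(10,60,118),(35,180,255),((0,60,118),(20,180,255)))
    rect('ivory',(228,245,288,295),.036,(10,20,160),(80,150,255),((0,20,130),(20,180,255)))
    rect('board',(155,150,380,230),.006,(100,25,0),(150,255,90))
    rect('brst',(165,165,225,218),.016,(22,140,90),(36,255,150),((20,0,150),(60,70,255)))
    rect('ivst',(305,155,372,215),.016,(20,20,160),(80,150,255))
    circ('gold',(322,252,362,288),.030,(36,100,140),(52,255,255))
    circ('red',(435,190,475,230),.045,(10,150,140),(26,255,255))
    circ('jar',(165,250,215,295),.085,(60,120,110),(100,255,255))
    circ('spool',(280,222,312,252),.026,(20,15,150),(60,80,255))
    for i,x in enumerate(vis): cv2.imwrite(f'pics/m{i}.png',x)
    h=max(x.shape[0] for x in vis)
    W=[cv2.copyMakeBorder(x,0,h-x.shape[0],0,6,cv2.BORDER_CONSTANT,value=128) for x in vis]
    a=np.hstack(W); cv2.imwrite('pics/masks.png',cv2.resize(a,(800,int(a.shape[0]*800/a.shape[1]))))
E
python3 m.py
```

```text
brown c 447.8 -307.1 size 81.4 55.1 long dir deg 75.9
ivory c 448.5 7.1 size 82.5 56.1 long dir deg 81.7
board c 613.5 -4.8 size 108.8 416.7 long dir deg 93.9
brst c 604.5 143.8 size 94.0 107.0 long dir deg 93.6
ivst c 624.6 -154.8 size 95.0 109.0 long dir deg 93.9
gold [array([ 450.2, -159.9]), array([46.9, 47.2]), np.float64(143.4)]
red [array([ 571.6, -386.5]), array([49.7, 49.9]), np.float64(43.4)]
jar [array([437.8, 131.7]), array([53.1, 53.6]), np.float64(26.0)]
spool [array([514.5, -72.6]), array([33.7, 34.2]), np.float64(101.2)]
```

View pics/masks.png

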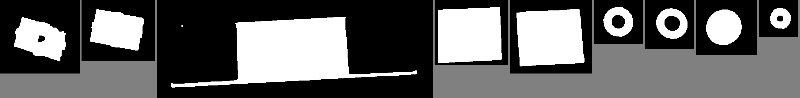

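```bash
python3 - <<'E'
from h import *
a=cv2.imread('pics/top0.png')[240:300,90:160]; b=cv2.imread('pics/side0.png')[120:180,165:235]
f=lambda x:cv2.resize(x,None,fx=5.7,fy=5.7,interpolation=cv2.INTER_CUBIC)
cv2.imwrite('pics/rab.png',np.hstack([f(a),f(b)]))
E
```

```text
(no output)
```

View pics/rab.png

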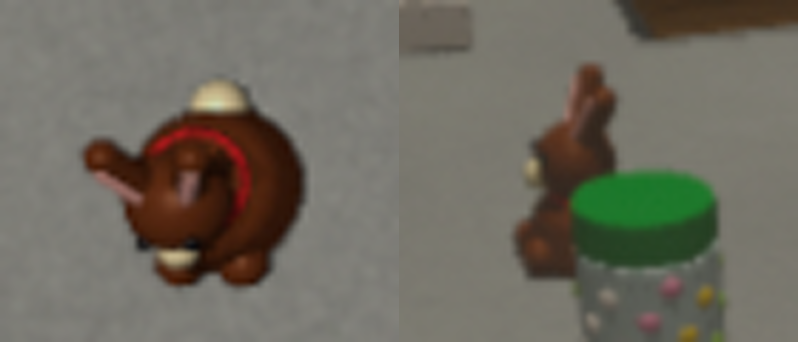

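```bash
python3 - <<'E'
from h import *
from scipy.optimize import least_squares
import m
c,mk=m.seg((90,240,160,300),(10,110,20),(40,255,255))
for z in(.02,.025,.03):
    P=ray('top',c,z)[:,:2]*1000
    cen=np.array([P[:,0].mean(),P[:,1].mean()]); 
    # right side arc: pixels u> 126 zoom and not feet/tail
    zc=(c-[90,240])*5.7
    sel=(zc[:,0]>262)|((zc[:,0]>250)&(zc[:,1]<200))
    Q=P[sel]
    r=least_squares(lambda p:np.hypot(*(Q-p).T)-30,cen); r2=least_squares(lambda p:np.hypot(*(Q-p[:2]).T)-p[2],[*cen,30])
    print(z,sel.sum(),r.x,np.abs(r.fun).max(),r2.x)
for n,p,z in(('footL',(180,265),.008),('footR',(244,265),.008),('tail',(218,95),.02)):
    print(n,ray('top',np.array(p)/5.7-.5+[90,240],z)*1000)
C=-cam('top')[3].T@cam('top')[4]; print(C)
E
```

```text
0.02 118 [436.44109914 266.88985933] 3.8255825158046832 [436.3492179  267.94589304  30.90729063]
0.025 118 [436.17942585 265.3304774 ] 3.742036851340224 [436.10483443 266.18777038  30.73691782]
0.03 118 [435.91776828 263.77089797] 3.6591873233082524 [435.86045097 264.42964773  30.56654501]
footL [[411.41344964 281.17981291   8.        ]]
footR [[411.766526   258.41005227   8.        ]]
tail [[470.62712745 268.22228808  20.        ]]
[ 0.39201567 -0.05099472  0.92704881]
```

```bash
cat > g.py <<'E'
import sys
from h import *
from scipy.spatial.transform import Rotation as Ro
s=robot.read_state(); R=Ro.from_rotvec(s['orientation']).as_matrix(); p=s['tool_pos']
jz=R[:,2]; ja=np.degrees(np.arctan2(jz[1],jz[0]))
print('t',round(s['t'],2),'pos',np.round(p*1000,1),'jaw deg',round(ja,2),'down',np.round(R[:,1],3),'q',np.round(s['q'],2),'F',np.round(s['force'],1),'open',round(s['opening']*1000,1))
for a in sys.argv[1:]:
    x,y,z,j=map(float,a.split(',')); 
    d=R.T@(np.array([x,y,z])/1000-p)
    dj=(j-ja+90)%180-90
    print(a,'linear',np.round(d,4).tolist(),'yaw',round(-np.radians(dj),4),'rows',round(np.linalg.norm(d)/.0625,1),round(abs(dj)/10.7,1))
E
python3 g.py 450,200,200,0 448,-307,150,-14
```

```text
t 0.1 pos [185.  570.2 225.7] jaw deg 72.02 down [-0.001 -0.002 -1.   ] q [ 1.17  0.13  1.49  0.    1.52 -0.09] F [ 0.6  0.4 -0.7] open 92.5
450,200,200,0 linear [0.3664, 0.0261, -0.2703] yaw 1.257 rows 7.3 6.7
448,-307,150,-14 linear [0.521, 0.0769, -0.7531] yaw 1.5014 rows 14.7 8.0
```

Call:
carry_out(
  increments=[
    {"linear":[0.05,0.0,-0.038],"yaw":0.18},
    {"linear":[0.1,0.005,-0.075],"yaw":0.36},
    {"linear":[0.15,0.01,-0.11],"yaw":0.54},
    {"linear":[0.2,0.014,-0.148],"yaw":0.72},
    {"linear":[0.25,0.018,-0.185],"yaw":0.9},
  ],
  gripper=1,
  newtons=30,
)

```text
t: 0.72
tool_pos: [0.3661, 0.3154, 0.2075]
orientation: [-1.357, 0.947, -0.947]
force: [0.7, 0.8, -0.2]
opening: 0.093
```

```bash
python3 g.py 448,-307,150,-14
```

```text
t 0.72 pos [366.1 315.4 207.5] jaw deg 20.13 down [-0.001 -0.002 -1.   ] q [ 0.61 -0.18  1.83 -0.    1.49  0.25] F [ 0.7  0.8 -0.2] open 93.0
448,-307,150,-14 linear [0.6125, 0.0585, -0.1373] yaw 0.5957 rows 10.1 3.2
```

Call:
carry_out(
  increments=[
    {"linear":[0.06,0.005,-0.013],"yaw":0.1},
    {"linear":[0.12,0.01,-0.027],"yaw":0.2},
    {"linear":[0.18,0.015,-0.04],"yaw":0.3},
    {"linear":[0.24,0.02,-0.054],"yaw":0.45},
    {"linear":[0.3,0.03,-0.067],"yaw":0.6},
  ],
)

```text
t: 1.35
tool_pos: [0.4064, 0.0088, 0.1781]
orientation: [-1.079, 1.392, -1.395]
force: [1.7, -1.0, 0.1]
opening: 0.093
```

```bash
python3 g.py 448,-307,150,-14.1
```

```text
t 1.35 pos [406.4   8.8 178.1] jaw deg -14.52 down [ 0.    -0.002 -1.   ] q [-0.1  -0.4   2.06 -0.    1.48  0.15] F [ 1.7 -1.   0.1] open 93.0
448,-307,150,-14.1 linear [0.2952, 0.0287, 0.1194] yaw -0.0073 rows 5.1 0.0
```

Call:
carry_out(
  increments=[
    {"linear":[0.057,0.005,0.023],"yaw":-0.007},
    {"linear":[0.114,0.01,0.046],"yaw":-0.007},
    {"linear":[0.171,0.015,0.069],"yaw":-0.007},
    {"linear":[0.228,0.02,0.092],"yaw":-0.007},
    {"linear":[0.285,0.028,0.115],"yaw":-0.007},
  ],
)

```text
t: 1.98
tool_pos: [0.4463, -0.2982, 0.1504]
orientation: [-1.083, 1.387, -1.39]
force: [0.2, 0.0, 2.1]
opening: 0.093
```

```bash
python3 g.py 447.8,-307.1,80,-14.1  447.8,-307.1,12,-14.1
```

```text
t 1.98 pos [ 446.3 -298.2  150.4] jaw deg -14.14 down [ 0.001 -0.002 -1.   ] q [-0.68  0.01  1.76 -0.    1.37 -0.44] F [0.2 0.  2.1] open 93.0
447.8,-307.1,80,-14.1 linear [0.0082, 0.0705, 0.0036] yaw -0.0007 rows 1.1 0.0
447.8,-307.1,12,-14.1 linear [0.0081, 0.1385, 0.0035] yaw -0.0007 rows 2.2 0.0
```

Call:
carry_out(
  increments=[
    {"linear":[0.008,0.03,0.0036]},
    {"linear":[0.008,0.06,0.0036]},
    {"linear":[0.008,0.09,0.0036]},
    {"linear":[0.008,0.12,0.0036]},
    {"linear":[0.008,0.138,0.0036]},
  ],
)

```text
$.increments[0]: bad value
```

Call:
carry_out(
  increments=[
    {"linear":[0,0,0]},
    {"linear":[0,0,0]},
    {"linear":[0,0,0]},
    {"linear":[0,0,0]},
    {"linear":[0,0,0]},
  ],
  gripper=0,
  newtons=25,
)

```text
$.increments[0]: bad value
```

```bash
python3 g.py 447.8,-307.1,150,-14.1
```

```text
t 1.98 pos [ 446.3 -298.2  150.4] jaw deg -14.14 down [ 0.001 -0.002 -1.   ] q [-0.68  0.01  1.76 -0.    1.37 -0.44] F [0.2 0.  2.1] open 93.0
447.8,-307.1,150,-14.1 linear [0.0083, 0.0005, 0.0037] yaw -0.0007 rows 0.1 0.0
```

Yaw is required.

Call:
carry_out(
  increments=[
    {"linear":[0.008,0.03,0.0036],"yaw":0},
    {"linear":[0.008,0.06,0.0036],"yaw":0},
    {"linear":[0.008,0.09,0.0036],"yaw":0},
    {"linear":[0.008,0.12,0.0036],"yaw":0},
    {"linear":[0.008,0.138,0.0036],"yaw":0},
  ],
)

```text
t: 2.6
tool_pos: [0.4468, -0.3062, 0.0104]
orientation: [-1.083, 1.39, -1.388]
force: [-0.1, -1.0, 0.3]
opening: 0.0926
```

```bash
python3 g.py 447.8,-307.1,12,-14.1
```

```text
t 2.6 pos [ 446.8 -306.2   10.4] jaw deg -14.14 down [-0.001 -0.    -1.   ] q [-0.69  0.19  1.84 -0.    1.11 -0.45] F [-0.1 -1.   0.3] open 92.6
447.8,-307.1,12,-14.1 linear [0.0006, -0.0016, 0.0012] yaw -0.0008 rows 0.0 0.0
```

Call:
carry_out(
  increments=[
    {"linear":[0,-0.001,0.001],"yaw":0},
    {"linear":[0,-0.001,0.001],"yaw":0},
    {"linear":[0,-0.001,0.001],"yaw":0},
    {"linear":[0,-0.001,0.001],"yaw":0},
    {"linear":[0,-0.001,0.001],"yaw":0},
  ],
  gripper=0,
  newtons=25,
)

```text
t: 3.22
tool_pos: [0.4483, -0.3068, 0.0122]
orientation: [-1.083, 1.388, -1.389]
force: [-0.4, 1.0, 3.5]
opening: 0.0544
```

```bash
python3 g.py 447.8,-307.1,150,-14.1; python3 - <<'E'
from h import *
cv2.imwrite('pics/s1.png',robot.read_camera('side'))
E
```

```text
t 3.23 pos [ 448.3 -306.8   12.2] jaw deg -14.14 down [-0.    -0.001 -1.   ] q [-0.69  0.19  1.83 -0.    1.12 -0.45] F [-0.4  1.   3.5] open 54.4
447.8,-307.1,150,-14.1 linear [0.0005, -0.1378, -0.0004] yaw -0.0008 rows 2.2 0.0
```

View pics/s1.png

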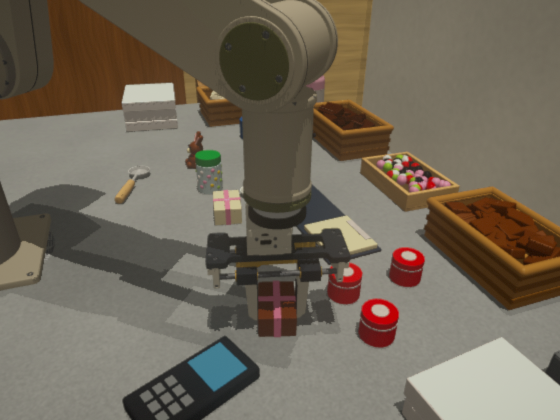

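Call:
carry_out(
  increments=[
    {"linear":[0,-0.03,0],"yaw":0},
    {"linear":[0,-0.07,0],"yaw":0},
    {"linear":[0,-0.11,0],"yaw":0},
    {"linear":[0,-0.138,0],"yaw":0},
  ],
)

```text
t: 3.78
tool_pos: [0.4485, -0.3069, 0.1519]
orientation: [-1.083, 1.387, -1.39]
force: [-0.3, -0.6, -2.3]
opening: 0.0547
```

```bash
python3 g.py 604.4,144.2,150,3.85
```

```text
t 3.77 pos [ 448.5 -306.9  151.9] jaw deg -14.14 down [ 0.001 -0.002 -1.   ] q [-0.69  0.02  1.74 -0.    1.38 -0.45] F [-0.3 -0.6 -2.3] open 54.7
604.4,144.2,150,3.85 linear [-0.4755, 0.0013, 0.0409] yaw -0.314 rows 7.6 1.7
```

Call:
carry_out(
  increments=[
    {"linear":[-0.055,0,0.005],"yaw":-0.04},
    {"linear":[-0.11,0,0.01],"yaw":-0.1},
    {"linear":[-0.165,0,0.015],"yaw":-0.16},
    {"linear":[-0.22,0,0.02],"yaw":-0.22},
    {"linear":[-0.275,0,0.024],"yaw":-0.28},
  ],
)

```text
t: 4.4
tool_pos: [0.539, -0.0443, 0.1512]
orientation: [-1.227, 1.183, -1.185]
force: [0.7, -0.1, -1.5]
opening: 0.0548
```

```bash
python3 g.py 604.4,144.2,150,3.85
```

```text
t 4.4 pos [539.  -44.3 151.2] jaw deg 2.01 down [ 0.    -0.002 -1.   ] q [-0.18  0.02  1.74 -0.    1.38 -0.21] F [ 0.7 -0.1 -1.5] open 54.8
604.4,144.2,150,3.85 linear [-0.1861, 0.0009, 0.072] yaw -0.0321 rows 3.2 0.2
```

Call:
carry_out(
  increments=[
    {"linear":[-0.05,0,0.02],"yaw":-0.01},
    {"linear":[-0.1,0,0.04],"yaw":-0.02},
    {"linear":[-0.15,0,0.06],"yaw":-0.032},
    {"linear":[-0.186,0,0.072],"yaw":-0.032},
    {"linear":[-0.186,0.001,0.072],"yaw":-0.032},
  ],
)

```text
t: 5.03
tool_pos: [0.6042, 0.1468, 0.1492]
orientation: [-1.243, 1.157, -1.158]
force: [-0.4, -0.6, -2.4]
opening: 0.0545
```

```bash
python3 g.py 604.4,144.2,60,3.85 604.4,144.2,29,3.85
```

```text
t 5.03 pos [604.2 146.8 149.2] jaw deg 4.04 down [-0.001 -0.001 -1.   ] q [ 0.16  0.24  1.51 -0.    1.39  0.09] F [-0.4 -0.6 -2.4] open 54.5
604.4,144.2,60,3.85 linear [0.0025, 0.0892, 0.0001] yaw 0.0033 rows 1.4 0.0
604.4,144.2,29,3.85 linear [0.0024, 0.1202, 0.0002] yaw 0.0033 rows 1.9 0.0
```

Call:
carry_out(
  increments=[
    {"linear":[0.001,0.03,0],"yaw":0.002},
    {"linear":[0.002,0.06,0],"yaw":0.003},
    {"linear":[0.0022,0.085,0],"yaw":0.003},
    {"linear":[0.0022,0.105,0],"yaw":0.003},
    {"linear":[0.0022,0.105,0],"yaw":0.003},
  ],
)

```text
t: 5.65
tool_pos: [0.6024, 0.1436, 0.0419]
orientation: [-1.245, 1.163, -1.159]
force: [0.4, -0.2, -2.9]
opening: 0.0543
```

```bash
python3 g.py 604.4,144.2,29,3.85; python3 - <<'E'
from h import *
cv2.imwrite('pics/s2.png',robot.read_camera('side'));
E
```

```text
t 5.65 pos [602.4 143.6  41.9] jaw deg 3.83 down [-0.005 -0.002 -1.   ] q [ 0.15  0.34  1.59 -0.    1.21  0.09] F [ 0.4 -0.2 -2.9] open 54.3
604.4,144.2,29,3.85 linear [-0.0005, 0.0129, 0.0021] yaw -0.0003 rows 0.2 0.0
```

View pics/s2.png

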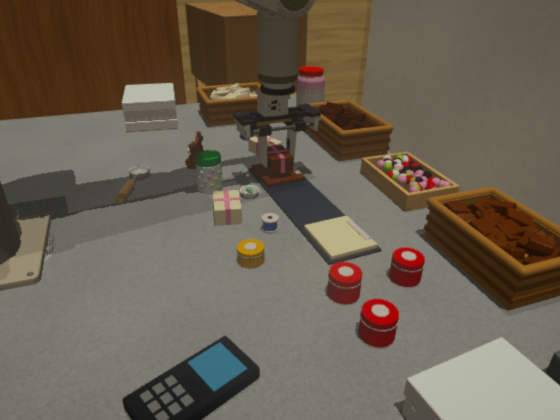

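Call:
carry_out(
  increments=[
    {"linear":[0,0.004,0.001],"yaw":0},
    {"linear":[0,0.008,0.001],"yaw":0},
    {"linear":[0,0.011,0.001],"yaw":0},
    {"linear":[0,0.012,0.001],"yaw":0},
    {"linear":[0,0.012,0.001],"yaw":0},
  ],
)

```text
t: 6.32
tool_pos: [0.6045, 0.144, 0.0316]
orientation: [-1.243, 1.161, -1.159]
force: [0.0, 0.4, -2.2]
opening: 0.0544
```

```bash
python3 g.py 604.4,144.2,28.2,3.85
```

```text
t 6.33 pos [604.5 144.   31.6] jaw deg 3.85 down [-0.003 -0.001 -1.   ] q [ 0.15  0.36  1.59 -0.    1.19  0.09] F [ 0.   0.4 -2.2] open 54.4
604.4,144.2,28.2,3.85 linear [-0.0002, 0.0034, -0.0001] yaw -0.0001 rows 0.1 0.0
```

Call:
carry_out(
  increments=[
    {"linear":[0,0.002,0],"yaw":0},
    {"linear":[0,0.0035,0],"yaw":0},
    {"linear":[0,0.0035,0],"yaw":0},
  ],
)

```text
t: 6.7
tool_pos: [0.6046, 0.144, 0.0283]
orientation: [-1.243, 1.161, -1.159]
force: [-1.1, -0.7, 0.8]
opening: 0.0546
```

```bash
python3 g.py 604.4,144.2,28.2,3.85
```

```text
t 6.7 pos [604.6 144.   28.3] jaw deg 3.85 down [-0.002 -0.001 -1.   ] q [ 0.15  0.36  1.59 -0.    1.19  0.09] F [-1.1 -0.7  0.8] open 54.6
604.4,144.2,28.2,3.85 linear [-0.0002, 0.0001, -0.0002] yaw -0.0001 rows 0.0 0.0
```

Force changed from −2.2 to about +0.8, so it's landed. Release and rise.

Call:
carry_out(
  increments=[
    {"linear":[0,0,0],"yaw":0},
    {"linear":[0,0,0],"yaw":0},
    {"linear":[0,0,0],"yaw":0},
    {"linear":[0,0,0],"yaw":0},
  ],
  gripper=1,
)

```text
t: 7.2
tool_pos: [0.6047, 0.144, 0.0283]
orientation: [-1.243, 1.161, -1.159]
force: [-0.1, -0.4, 0.5]
opening: 0.0901
```

Call:
carry_out(
  increments=[
    {"linear":[0,-0.01,0],"yaw":0},
    {"linear":[0,-0.04,0],"yaw":0},
    {"linear":[0,-0.08,0],"yaw":0},
    {"linear":[0,-0.12,0],"yaw":0},
  ],
)

```text
t: 7.7
tool_pos: [0.6049, 0.1442, 0.1502]
orientation: [-1.243, 1.16, -1.16]
force: [-0.2, -0.1, 0.3]
opening: 0.0929
```

```bash
python3 g.py 448.5,7.1,130,-8.3
```

```text
t 7.7 pos [604.9 144.2 150.2] jaw deg 3.85 down [-0.002 -0.001 -1.   ] q [ 0.15  0.24  1.51 -0.    1.4   0.09] F [-0.2 -0.1  0.3] open 92.9
448.5,7.1,130,-8.3 linear [0.1263, 0.0207, -0.1652] yaw 0.2121 rows 3.3 1.1
```

Call:
carry_out(
  increments=[
    {"linear":[0.03,0.0,-0.04],"yaw":0.06},
    {"linear":[0.06,0.0,-0.08],"yaw":0.12},
    {"linear":[0.09,0.01,-0.12],"yaw":0.18},
    {"linear":[0.126,0.02,-0.165],"yaw":0.212},
    {"linear":[0.126,0.02,-0.165],"yaw":0.212},
  ],
)

```text
t: 8.32
tool_pos: [0.4451, 0.0058, 0.1293]
orientation: [-1.141, 1.32, -1.317]
force: [0.1, 1.1, 0.1]
opening: 0.093
```

```bash
python3 g.py 448.5,7.1,12,-8.3;  python3 - <<'E'
from h import *
cv2.imwrite('pics/s3.png',robot.read_camera('side'));cv2.imwrite('pics/t3.png',robot.read_camera('top'))
E
```

```text
t 8.32 pos [445.1   5.8 129.3] jaw deg -8.47 down [-0.005 -0.002 -1.   ] q [-0.1  -0.23  2.01 -0.    1.36  0.05] F [0.1 1.1 0.1] open 93.0
448.5,7.1,12,-8.3 linear [-0.0021, 0.1172, 0.0037] yaw -0.003 rows 1.9 0.0
```

View pics/s3.png

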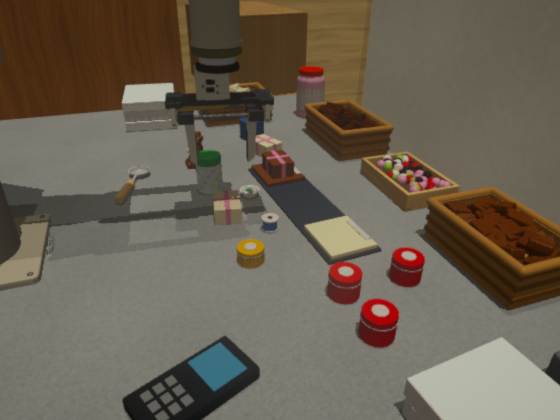

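View pics/t3.png

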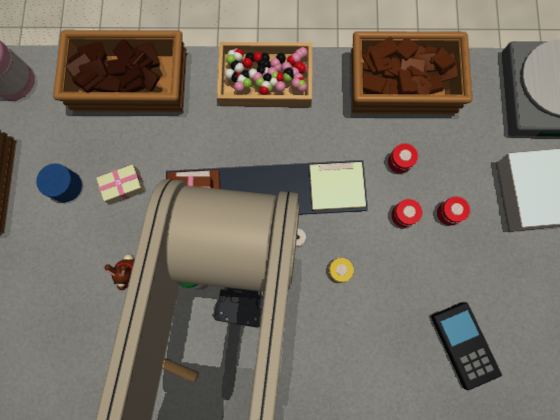

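Call:
carry_out(
  increments=[
    {"linear":[-0.002,0.03,0.003],"yaw":-0.003},
    {"linear":[-0.002,0.06,0.003],"yaw":-0.003},
    {"linear":[-0.002,0.09,0.003],"yaw":-0.003},
    {"linear":[-0.002,0.117,0.003],"yaw":-0.003},
    {"linear":[-0.002,0.117,0.003],"yaw":-0.003},
  ],
)

```text
t: 9.05
tool_pos: [0.4521, 0.0094, 0.0136]
orientation: [-1.141, 1.314, -1.312]
force: [0.4, 0.0, -0.0]
opening: 0.0932
```

```bash
python3 g.py 448.5,7.1,12,-8.3
```

```text
t 9.05 pos [452.1   9.4  13.6] jaw deg -8.12 down [-0.003 -0.001 -1.   ] q [-0.09 -0.04  2.08 -0.    1.11  0.05] F [ 0.4  0.  -0. ] open 93.2
448.5,7.1,12,-8.3 linear [0.0028, 0.0016, -0.0033] yaw 0.0032 rows 0.1 0.0
```

Call:
carry_out(
  increments=[
    {"linear":[0.0028,0.0015,-0.0033],"yaw":0.003},
    {"linear":[0.0028,0.0015,-0.0033],"yaw":0.003},
    {"linear":[0.0028,0.0015,-0.0033],"yaw":0.003},
  ],
)

```text
t: 9.43
tool_pos: [0.4494, 0.007, 0.0132]
orientation: [-1.138, 1.315, -1.315]
force: [0.7, 0.3, -1.0]
opening: 0.0931
```

```bash
python3 g.py 448.5,7.1,12,-8.3
```

```text
t 9.43 pos [449.4   7.   13.2] jaw deg -8.29 down [-0.001 -0.001 -1.   ] q [-0.1  -0.05  2.09 -0.    1.1   0.05] F [ 0.7  0.3 -1. ] open 93.1
448.5,7.1,12,-8.3 linear [0.0, 0.0012, -0.0009] yaw 0.0002 rows 0.0 0.0
```

Call:
carry_out(
  increments=[
    {"linear":[0,0.001,-0.001],"yaw":0},
    {"linear":[0,0.001,-0.001],"yaw":0},
    {"linear":[0,0.001,-0.001],"yaw":0},
    {"linear":[0,0.001,-0.001],"yaw":0},
    {"linear":[0,0.001,-0.001],"yaw":0},
  ],
  gripper=0,
)

```text
t: 10.05
tool_pos: [0.4484, 0.0071, 0.0122]
orientation: [-1.139, 1.315, -1.315]
force: [-0.0, -0.2, 0.3]
opening: 0.0543
```

Call:
carry_out(
  increments=[
    {"linear":[0,-0.03,0],"yaw":0},
    {"linear":[0,-0.07,0],"yaw":0},
    {"linear":[0,-0.11,0],"yaw":0},
    {"linear":[0,-0.138,0],"yaw":0},
    {"linear":[0,-0.138,0],"yaw":0},
  ],
)

```text
t: 10.68
tool_pos: [0.4501, 0.0071, 0.1522]
orientation: [-1.135, 1.311, -1.318]
force: [-1.2, -0.1, -1.3]
opening: 0.0538
```

```bash
python3 g.py 624.6,-155.2,150,3.85
```

```text
t 10.68 pos [450.1   7.1 152.2] jaw deg -8.29 down [ 0.004 -0.001 -1.   ] q [-0.1  -0.24  1.98 -0.    1.4   0.05] F [-1.2 -0.1 -1.3] open 53.8
624.6,-155.2,150,3.85 linear [0.1355, 0.0031, 0.196] yaw -0.2119 rows 3.8 1.1
```

Call:
carry_out(
  increments=[
    {"linear":[0.034,0,0.049],"yaw":-0.06},
    {"linear":[0.068,0,0.098],"yaw":-0.12},
    {"linear":[0.102,0,0.147],"yaw":-0.18},
    {"linear":[0.13,0,0.188],"yaw":-0.212},
    {"linear":[0.1355,0,0.196],"yaw":-0.212},
  ],
)

```text
t: 11.3
tool_pos: [0.6245, -0.1572, 0.1491]
orientation: [-1.24, 1.161, -1.161]
force: [-0.8, 0.5, -2.3]
opening: 0.054
```

Call:
carry_out(
  increments=[
    {"linear":[0,0,0],"yaw":0},
    {"linear":[0,0,0],"yaw":0},
  ],
)

```text
t: 11.55
tool_pos: [0.6231, -0.1561, 0.1475]
orientation: [-1.241, 1.163, -1.159]
force: [-0.8, 0.2, -1.9]
opening: 0.0543
```

```bash
python3 g.py 624.6,-155.2,40,3.85
```

```text
t 11.55 pos [ 623.1 -156.1  147.5] jaw deg 3.78 down [-0.003  0.001 -1.   ] q [-0.33  0.29  1.45 -0.    1.4  -0.39] F [-0.8  0.2 -1.9] open 54.3
624.6,-155.2,40,3.85 linear [-0.0007, 0.1075, 0.0019] yaw -0.0013 rows 1.7 0.0
```

Call:
carry_out(
  increments=[
    {"linear":[-0.0007,0.03,0.001],"yaw":-0.001},
    {"linear":[-0.0007,0.06,0.001],"yaw":-0.001},
    {"linear":[-0.0007,0.085,0.001],"yaw":-0.001},
    {"linear":[-0.0007,0.105,0.001],"yaw":-0.001},
    {"linear":[-0.0007,0.108,0.001],"yaw":-0.001},
  ],
)

```text
t: 12.18
tool_pos: [0.6222, -0.1543, 0.0379]
orientation: [-1.243, 1.164, -1.155]
force: [-0.0, 0.4, -1.6]
opening: 0.0543
```

Call:
carry_out(
  increments=[
    {"linear":[0,0,0],"yaw":0},
    {"linear":[0,0,0],"yaw":0},
  ],
)

```text
t: 12.42
tool_pos: [0.623, -0.1544, 0.0392]
orientation: [-1.242, 1.163, -1.157]
force: [0.1, 0.0, -1.6]
opening: 0.0541
```

```bash
python3 g.py 624.6,-155.2,28.2,3.85
```

```text
t 12.43 pos [ 623.  -154.4   39.2] jaw deg 3.87 down [-0.004  0.001 -1.   ] q [-0.32  0.4   1.53 -0.    1.22 -0.39] F [ 0.1  0.  -1.6] open 54.1
624.6,-155.2,28.2,3.85 linear [0.0009, 0.011, 0.0016] yaw 0.0004 rows 0.2 0.0
```

Call:
carry_out(
  increments=[
    {"linear":[0.001,0.003,0.001],"yaw":0},
    {"linear":[0.001,0.006,0.001],"yaw":0},
    {"linear":[0.001,0.008,0.001],"yaw":0},
    {"linear":[0.001,0.008,0.001],"yaw":0},
  ],
)

```text
t: 12.92
tool_pos: [0.6237, -0.1552, 0.0307]
orientation: [-1.243, 1.163, -1.156]
force: [0.1, -0.4, -2.0]
opening: 0.0544
```

```bash
python3 g.py 624.6,-155.2,28.2,3.85
```

```text
t 12.93 pos [ 623.7 -155.2   30.7] jaw deg 3.87 down [-0.005  0.001 -1.   ] q [-0.32  0.41  1.53 -0.    1.21 -0.39] F [ 0.1 -0.4 -2. ] open 54.4
624.6,-155.2,28.2,3.85 linear [0.0, 0.0025, 0.0009] yaw 0.0003 rows 0.0 0.0
```

Call:
carry_out(
  increments=[
    {"linear":[0,0.0015,0.001],"yaw":0},
    {"linear":[0,0.0027,0.001],"yaw":0},
    {"linear":[0,0.0027,0.001],"yaw":0},
    {"linear":[0,0.0027,0.001],"yaw":0},
  ],
)

```text
t: 13.42
tool_pos: [0.6248, -0.1551, 0.0283]
orientation: [-1.243, 1.163, -1.156]
force: [-1.5, 1.2, 2.4]
opening: 0.0542
```

```bash
python3 g.py 624.6,-155.2,28.2,3.85
```

```text
t 13.43 pos [ 624.8 -155.1   28.3] jaw deg 3.87 down [-0.004  0.001 -1.   ] q [-0.32  0.42  1.52 -0.    1.21 -0.39] F [-1.5  1.2  2.4] open 54.2
624.6,-155.2,28.2,3.85 linear [0.0001, 0.0001, -0.0003] yaw 0.0003 rows 0.0 0.0
```

Landed (force +2.4). Release, rise, then go to the gold tin.

Call:
carry_out(
  increments=[
    {"linear":[0,0,0],"yaw":0},
    {"linear":[0,0,0],"yaw":0},
    {"linear":[0,0,0],"yaw":0},
    {"linear":[0,0,0],"yaw":0},
  ],
  gripper=1,
)

```text
t: 13.92
tool_pos: [0.6249, -0.1552, 0.0283]
orientation: [-1.242, 1.163, -1.156]
force: [-0.4, 0.8, -0.3]
opening: 0.0893
```

Call:
carry_out(
  increments=[
    {"linear":[0,-0.01,0],"yaw":0},
    {"linear":[0,-0.04,0],"yaw":0},
    {"linear":[0,-0.08,0],"yaw":0},
    {"linear":[0,-0.1,0],"yaw":0},
  ],
)

```text
t: 14.42
tool_pos: [0.6268, -0.1558, 0.1319]
orientation: [-1.241, 1.159, -1.159]
force: [0.1, -0.1, 0.9]
opening: 0.0926
```

```bash
python3 g.py 450.2,-159.9,110,0
```

```text
t 14.43 pos [ 626.8 -155.8  131.9] jaw deg 3.87 down [-0. -0. -1.] q [-0.32  0.31  1.46 -0.    1.37 -0.39] F [ 0.1 -0.1  0.9] open 92.6
450.2,-159.9,110,0 linear [-0.0078, 0.0219, -0.1765] yaw 0.0676 rows 2.8 0.4
```

Call:
carry_out(
  increments=[
    {"linear":[-0.002,0,-0.045],"yaw":0.02},
    {"linear":[-0.004,0.005,-0.09],"yaw":0.04},
    {"linear":[-0.006,0.015,-0.135],"yaw":0.067},
    {"linear":[-0.008,0.022,-0.176],"yaw":0.067},
    {"linear":[-0.008,0.022,-0.176],"yaw":0.067},
  ],
)

```text
t: 15.05
tool_pos: [0.4474, -0.159, 0.1081]
orientation: [-1.211, 1.213, -1.207]
force: [0.3, -0.1, -0.4]
opening: 0.0929
```

Call:
carry_out(
  increments=[
    {"linear":[0,0,0],"yaw":0},
    {"linear":[0,0,0],"yaw":0},
  ],
)

```text
t: 15.3
tool_pos: [0.4483, -0.1592, 0.1086]
orientation: [-1.21, 1.212, -1.207]
force: [-0.5, 1.0, 0.1]
opening: 0.0929
```

```bash
python3 g.py 450.2,-159.9,12,0; python3 - <<'E'
from h import *
cv2.imwrite('pics/t4.png',robot.read_camera('top'));cv2.imwrite('pics/s4.png',robot.read_camera('side'))
E
```

```text
t 15.3 pos [ 448.3 -159.2  108.6] jaw deg -0.02 down [-0.003  0.001 -1.   ] q [-0.45 -0.12  1.96 -0.    1.3  -0.45] F [-0.5  1.   0.1] open 92.9
450.2,-159.9,12,0 linear [0.0008, 0.0966, 0.0021] yaw -0.0003 rows 1.5 0.0
```

View pics/t4.png

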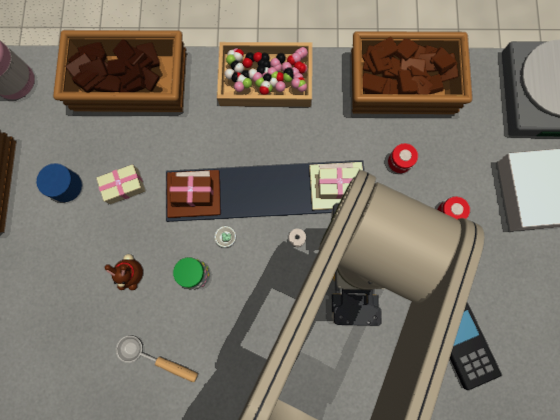

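View pics/s4.png

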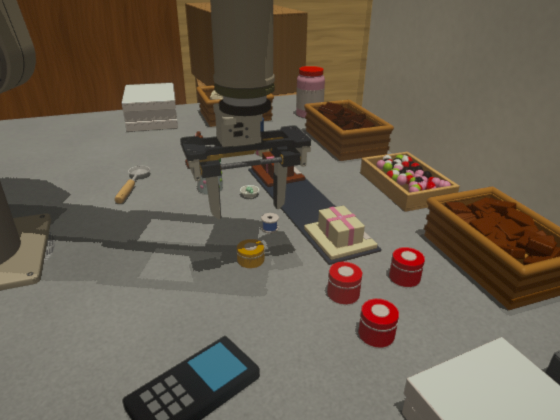

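Call:
carry_out(
  increments=[
    {"linear":[0,0.03,0.002],"yaw":0},
    {"linear":[0,0.06,0.002],"yaw":0},
    {"linear":[0,0.085,0.002],"yaw":0},
    {"linear":[0,0.096,0.002],"yaw":0},
    {"linear":[0,0.096,0.002],"yaw":0},
  ],
)

```text
t: 16.02
tool_pos: [0.4499, -0.1588, 0.0121]
orientation: [-1.211, 1.213, -1.206]
force: [-0.2, 0.2, 0.9]
opening: 0.0933
```

```bash
python3 g.py 450.2,-159.9,12,0;  python3 - <<'E'
import m
from h import *
m.im=cv2.imread('pics/t4.png')
cv2.imwrite('pics/zc.png',cv2.resize(m.im[160:225,160:225],None,fx=7,fy=7,interpolation=cv2.INTER_CUBIC))
hsv=cv2.cvtColor(m.im,cv2.COLOR_BGR2HSV)
print(hsv[195,200],hsv[184,180],hsv[206,190],hsv[211,190],hsv[195,174])
E
```

```text
t 16.02 pos [ 449.9 -158.8   12.1] jaw deg 0.0 down [-0.004  0.002 -1.   ] q [-0.45  0.03  2.01 -0.    1.11 -0.45] F [-0.2  0.2  0.9] open 93.3
450.2,-159.9,12,0 linear [0.0011, 0.0001, 0.0003] yaw 0.0001 rows 0.0 0.0
[ 10 181 113] [ 10 188 107] [  7 164  59] [ 10 180 112] [ 10 188 107]
```

View pics/zc.png

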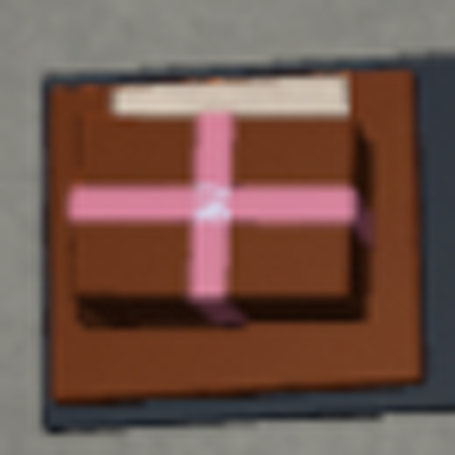

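Call:
carry_out(
  increments=[
    {"linear":[0.001,0,0],"yaw":0},
    {"linear":[0.001,0,0],"yaw":0},
    {"linear":[0.001,0,0],"yaw":0},
    {"linear":[0.001,0,0],"yaw":0},
    {"linear":[0.001,0,0],"yaw":0},
  ],
  gripper=0,
)

```text
t: 16.65
tool_pos: [0.4499, -0.1598, 0.0122]
orientation: [-1.211, 1.213, -1.206]
force: [-0.5, -0.9, 0.9]
opening: 0.0473
```

```bash
cat > pk.py <<'E'
import m
from h import *
def pink(file,roi,z):
    m.im=cv2.imread(file)
    c,mk=m.seg(roi,(0,70,165),(18,255,255)); P=ray('top',c,z)[:,:2]*1000
    # ends of cross: extremes along board axes
    a=np.radians(3.85); ex=np.array([np.cos(a),np.sin(a)]); ey=np.array([-np.sin(a),np.cos(a)])
    px,py=P@ex,P@ey
    # robust ends: mean of points within 2mm of extreme
    E=[P[px>px.max()-2].mean(0),P[px<px.min()+2].mean(0),P[py>py.max()-2].mean(0),P[py<py.min()+2].mean(0)]
    d=E[2]-E[3]; d2=E[0]-E[1]
    mid=[(px.max()+px.min())/2,(py.max()+py.min())/2]
    print('centre',np.round(mid[0]*ex+mid[1]*ey,1),'size',np.round([np.ptp(px),np.ptp(py)],1),'long dir',np.degrees(np.arctan2(d[1],d[0])).round(1),'x dir',np.degrees(np.arctan2(d2[1],d2[0])).round(1))
E
python3 - <<'E'
from pk import pink
pink('pics/t4.png',(165,165,222,215),.052)
pink('pics/top0.png',(225,245,290,295),.036)
pink('pics/top0.png',(385,240,450,300),.036)
E
python3 g.py 450.2,-159.9,12,0
```

```text
centre [604.2 143.2] size [53.2 80.6] long dir 91.0 x dir 0.9
centre [452.1  29. ] size [14.3 33.9] long dir 84.0 x dir 65.7
centre [ 436.9 -320.9] size [27.7 51. ] long dir 103.8 x dir -31.3
t 16.65 pos [ 449.9 -159.8   12.2] jaw deg 0.0 down [-0.004  0.002 -1.   ] q [-0.45  0.03  2.01 -0.    1.11 -0.45] F [-0.5 -0.9  0.9] open 47.3
450.2,-159.9,12,0 linear [0.0001, 0.0002, 0.0003] yaw 0.0001 rows 0.0 0.0
```

Call:
carry_out(
  increments=[
    {"linear":[0,0,0],"yaw":0},
    {"linear":[0,0,0],"yaw":0},
    {"linear":[0,0,0],"yaw":0},
    {"linear":[0,0,0],"yaw":0},
  ],
  gripper=1,
)

```text
t: 17.15
tool_pos: [0.4499, -0.1598, 0.0122]
orientation: [-1.211, 1.213, -1.206]
force: [-0.7, -0.3, -0.3]
opening: 0.0832
```

Call:
carry_out(
  increments=[
    {"linear":[0,-0.01,0],"yaw":0},
    {"linear":[0,-0.05,0],"yaw":0},
    {"linear":[0,-0.1,0],"yaw":0},
    {"linear":[0,-0.13,0],"yaw":0},
  ],
)

```text
t: 17.65
tool_pos: [0.4515, -0.1605, 0.1458]
orientation: [-1.21, 1.21, -1.209]
force: [0.6, -0.7, -0.2]
opening: 0.0931
```

```bash
cat > pk2.py <<'E'
import m
from h import *
def strip(file,roi,z,S=4):
    im=cv2.imread(file); x0,y0,x1,y1=roi
    c=cv2.resize(im[y0:y1,x0:x1],None,fx=S,fy=S,interpolation=cv2.INTER_CUBIC)
    h=cv2.cvtColor(c,cv2.COLOR_BGR2HSV); h[...,0]=(h[...,0].astype(int)+20)%180
    mk=cv2.inRange(h,np.array((0,50,150)),np.array((20,255,255)))
    mk=cv2.morphologyEx(mk,cv2.MORPH_OPEN,np.ones((5,5),np.uint8))
    v,u=np.nonzero(mk); P=ray('top',np.c_[(u+.5)/S-.5+x0,(v+.5)/S-.5+y0],z)[:,:2]*1000
    # RANSAC-free: iterate weighted line fit to the strip along y and along x
    out=[]
    for a0 in(90,0):
        p=np.median(P,0); d=np.array([np.cos(np.radians(a0+3)),np.sin(np.radians(a0+3))])
        for _ in range(12):
            q=(P-p)@np.array([-d[1],d[0]]); s=np.abs(q)<6; 
            L=cv2.fitLine(P[s].astype(np.float32),cv2.DIST_L2,0,.01,.01).ravel(); d2=L[:2]
            if d2@d<0:d2=-d2
            d=d2;p=L[2:]
        t=(P[s]-p)@d; out.append((p,d)); print('dir',np.degrees(np.arctan2(d[1],d[0])).round(2),'len',np.ptp(t).round(1),'mid',np.round(p+d*(t.max()+t.min())/2,1))
    (p,d),(r,e)=out; k=np.linalg.solve(np.c_[d,-e],r-p); print('cross',np.round(p+d*k[0],1))
E
python3 - <<'E'
from pk2 import strip
strip('pics/t4.png',(165,165,222,215),.052)
print('ivory placed (partly hidden?)');strip('pics/t4.png',(310,160,362,200),.052)
print('start');strip('pics/top0.png',(225,245,290,295),.036)
strip('pics/top0.png',(385,240,450,300),.036)
E
python3 g.py 604.3,143.6,120,1.0
```

```text
dir 90.62 len 81.4 mid [604.2 143.5]
dir 0.55 len 54.4 mid [604.5 143.3]
cross [604.2 143.3]
ivory placed (partly hidden?)
dir 92.88 len 64.6 mid [ 624.3 -147. ]
dir 1.62 len 55.1 mid [ 624.7 -154.8]
cross [ 624.7 -154.8]
start
dir 79.75 len 81.2 mid [448.    7.1]
dir -10.32 len 54.7 mid [448.3   7.1]
cross [448.1   7.1]
dir 72.38 len 80.9 mid [ 448.3 -307.9]
dir -17.68 len 55.1 mid [ 448.4 -307.9]
cross [ 448.3 -307.8]
t 17.65 pos [ 451.5 -160.5  145.8] jaw deg 0.0 down [-0.001 -0.    -1.   ] q [-0.45 -0.15  1.91 -0.    1.38 -0.45] F [ 0.6 -0.7 -0.2] open 93.1
604.3,143.6,120,1.0 linear [-0.3041, 0.0257, 0.1528] yaw -0.0174 rows 5.5 0.1
```

Call:
carry_out(
  increments=[
    {"linear":[-0.055,0,0.028],"yaw":0},
    {"linear":[-0.11,0,0.056],"yaw":0},
    {"linear":[-0.165,0,0.084],"yaw":0},
    {"linear":[-0.22,0,0.112],"yaw":-0.01},
    {"linear":[-0.272,0.01,0.137],"yaw":-0.01},
  ],
)

```text
t: 18.27
tool_pos: [0.5902, 0.1137, 0.1376]
orientation: [-1.212, 1.2, -1.203]
force: [0.9, -0.7, -0.4]
opening: 0.0929
```

Call:
carry_out(
  increments=[
    {"linear":[-0.028,0.0,0.013],"yaw":0},
    {"linear":[-0.028,0.0,0.013],"yaw":0},
    {"linear":[-0.028,0.0,0.013],"yaw":0},
  ],
)

```text
t: 18.65
tool_pos: [0.6027, 0.1412, 0.138]
orientation: [-1.213, 1.199, -1.203]
force: [-0.3, -0.9, -0.3]
opening: 0.0929
```

```bash
python3 g.py 604.3,143.5,28,0.6;  python3 - <<'E'
from h import *
cv2.imwrite('pics/t5.png',robot.read_camera('top'))
from pk2 import strip
strip('pics/t5.png',(310,160,372,212),.052)
E
```

```text
t 18.65 pos [602.7 141.2 138. ] jaw deg 0.61 down [ 0.003 -0.    -1.   ] q [ 0.15  0.23  1.54 -0.    1.37  0.14] F [-0.3 -0.9 -0.3] open 92.9
604.3,143.5,28,0.6 linear [-0.0023, 0.11, 0.0013] yaw 0.0002 rows 1.8 0.0
dir 92.14 len 80.2 mid [ 624.4 -154.9]
dir 1.63 len 55.1 mid [ 624.7 -154.8]
cross [ 624.4 -154.8]
```

View pics/t5.png

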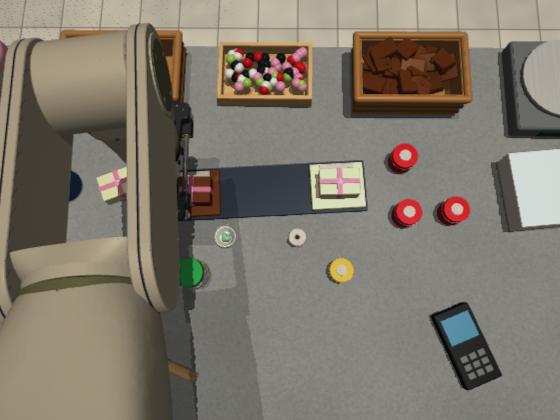

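Call:
carry_out(
  increments=[
    {"linear":[-0.002,0.03,0.001],"yaw":0},
    {"linear":[-0.002,0.06,0.001],"yaw":0},
    {"linear":[-0.002,0.085,0.001],"yaw":0},
    {"linear":[-0.002,0.11,0.001],"yaw":0},
    {"linear":[-0.002,0.11,0.001],"yaw":0},
  ],
)

```text
t: 19.32
tool_pos: [0.6026, 0.1412, 0.0267]
orientation: [-1.214, 1.203, -1.204]
force: [0.4, -1.1, -0.2]
opening: 0.093
```

```bash
python3 g.py 604.3,143.5,28.2,0.6
```

```text
t 19.32 pos [602.6 141.2  26.7] jaw deg 0.47 down [-0.    -0.001 -1.   ] q [ 0.15  0.36  1.61 -0.    1.18  0.14] F [ 0.4 -1.1 -0.2] open 93.0
604.3,143.5,28.2,0.6 linear [-0.0022, -0.0015, 0.0017] yaw -0.0023 rows 0.1 0.0
```

Call:
carry_out(
  increments=[
    {"linear":[-0.002,-0.002,0.0017],"yaw":-0.002},
    {"linear":[-0.002,-0.002,0.0017],"yaw":-0.002},
    {"linear":[-0.002,-0.002,0.0017],"yaw":-0.002},
  ],
)

```text
t: 19.7
tool_pos: [0.6049, 0.1433, 0.0297]
orientation: [-1.214, 1.201, -1.203]
force: [-0.4, 0.1, -0.5]
opening: 0.0928
```

Call:
carry_out(
  increments=[
    {"linear":[0,0,0],"yaw":0},
    {"linear":[0,0,0],"yaw":0},
    {"linear":[0,0,0],"yaw":0},
    {"linear":[0,0,0],"yaw":0},
    {"linear":[0,0,0],"yaw":0},
  ],
  gripper=0,
)

```text
t: 20.32
tool_pos: [0.6048, 0.1433, 0.0296]
orientation: [-1.214, 1.201, -1.203]
force: [-0.4, -0.2, 0.7]
opening: 0.0537
```

```bash
python3 g.py 604.4,144.2,31,3.85 604.4,144.2,28.2,3.85
```

```text
t 20.32 pos [604.8 143.3  29.6] jaw deg 0.58 down [ 0.001 -0.001 -1.   ] q [ 0.15  0.36  1.6  -0.    1.19  0.14] F [-0.4 -0.2  0.7] open 53.7
604.4,144.2,31,3.85 linear [-0.0009, -0.0014, -0.0004] yaw -0.057 rows 0.0 0.3
604.4,144.2,28.2,3.85 linear [-0.0009, 0.0014, -0.0004] yaw -0.057 rows 0.0 0.3
```

Lift 3 mm, turn, set down at the same height.

Call:
carry_out(
  increments=[
    {"linear":[0,-0.003,0],"yaw":0},
    {"linear":[-0.001,-0.003,0],"yaw":-0.03},
    {"linear":[-0.001,-0.003,0],"yaw":-0.057},
    {"linear":[-0.001,-0.001,0],"yaw":-0.057},
    {"linear":[-0.001,0.0,0],"yaw":-0.057},
  ],
)

```text
t: 20.95
tool_pos: [0.6047, 0.1443, 0.0296]
orientation: [-1.24, 1.159, -1.161]
force: [-4.7, -0.6, 4.8]
opening: 0.0538
```

Call:
carry_out(
  increments=[
    {"linear":[0,0.0005,0],"yaw":0},
    {"linear":[0,0.0005,0],"yaw":0},
    {"linear":[0,0.0005,0],"yaw":0},
  ],
)

```text
t: 21.32
tool_pos: [0.6046, 0.1443, 0.0296]
orientation: [-1.24, 1.159, -1.161]
force: [-4.1, -0.4, 5.2]
opening: 0.0536
```

```bash
python3 g.py 604.4,144.2,29.6,3.85
```

```text
t 21.32 pos [604.6 144.3  29.6] jaw deg 3.83 down [ 0.001 -0.001 -1.   ] q [ 0.15  0.36  1.6  -0.    1.19  0.09] F [-4.1 -0.4  5.2] open 53.6
604.4,144.2,29.6,3.85 linear [0.0001, -0.0, -0.0002] yaw -0.0003 rows 0.0 0.0
```

Call:
carry_out(
  increments=[
    {"linear":[0,0,0],"yaw":0},
    {"linear":[0,0,0],"yaw":0},
    {"linear":[0,0,0],"yaw":0},
    {"linear":[0,0,0],"yaw":0},
  ],
  gripper=1,
)

```text
t: 21.82
tool_pos: [0.6046, 0.1443, 0.0295]
orientation: [-1.24, 1.159, -1.161]
force: [-0.2, -0.1, 0.3]
opening: 0.0893
```

Call:
carry_out(
  increments=[
    {"linear":[0,-0.01,0],"yaw":0},
    {"linear":[0,-0.04,0],"yaw":0},
    {"linear":[0,-0.08,0],"yaw":0},
    {"linear":[0,-0.1,0],"yaw":0},
  ],
)

```text
t: 22.32
tool_pos: [0.6062, 0.1446, 0.133]
orientation: [-1.237, 1.156, -1.162]
force: [0.3, -0.4, 0.4]
opening: 0.0929
```

```bash
python3 g.py 624.5,-154.9,130,1.95
```

```text
t 22.32 pos [606.2 144.6 133. ] jaw deg 3.83 down [ 0.005 -0.    -1.   ] q [ 0.15  0.25  1.53 -0.    1.36  0.09] F [ 0.3 -0.4  0.4] open 92.9
624.5,-154.9,130,1.95 linear [0.3001, 0.0031, -0.0018] yaw 0.0329 rows 4.8 0.2
```

Call:
carry_out(
  increments=[
    {"linear":[0.06,0,0],"yaw":0.01},
    {"linear":[0.12,0,0],"yaw":0.02},
    {"linear":[0.18,0,0],"yaw":0.033},
    {"linear":[0.24,0,-0.001],"yaw":0.033},
    {"linear":[0.3,0.003,-0.002],"yaw":0.033},
  ],
)

```text
t: 22.95
tool_pos: [0.6242, -0.1568, 0.1303]
orientation: [-1.221, 1.18, -1.187]
force: [1.4, 0.8, -0.9]
opening: 0.0929
```

Call:
carry_out(
  increments=[
    {"linear":[0,0,0],"yaw":0},
    {"linear":[0,0,0],"yaw":0},
    {"linear":[0,0,0],"yaw":0},
  ],
)

```text
t: 23.32
tool_pos: [0.6242, -0.1553, 0.1302]
orientation: [-1.222, 1.179, -1.185]
force: [0.4, 0.3, -0.1]
opening: 0.0932
```

```bash
python3 g.py 624.5,-154.9,28.5,1.95;  python3 - <<'E'
from h import *
cv2.imwrite('pics/t6.png',robot.read_camera('top'))
from pk2 import strip
strip('pics/t6.png',(165,165,222,215),.052)
E
```

```text
t 23.32 pos [ 624.2 -155.3  130.2] jaw deg 2.04 down [ 0.005  0.    -1.   ] q [-0.32  0.3   1.47  0.    1.36 -0.36] F [ 0.4  0.3 -0.1] open 93.2
624.5,-154.9,28.5,1.95 linear [-0.0003, 0.1017, -0.0002] yaw 0.0015 rows 1.6 0.0
dir 93.74 len 81.2 mid [604.2 144.4]
dir 3.73 len 55.1 mid [604.6 144.2]
cross [604.2 144.2]
```

Call:
carry_out(
  increments=[
    {"linear":[0,0.03,0],"yaw":0.001},
    {"linear":[0,0.06,0],"yaw":0.001},
    {"linear":[0,0.085,0],"yaw":0.001},
    {"linear":[0,0.101,0],"yaw":0.001},
    {"linear":[0,0.101,0],"yaw":0.001},
  ],
)

```text
t: 24.0
tool_pos: [0.6239, -0.154, 0.028]
orientation: [-1.223, 1.181, -1.183]
force: [-0.0, -0.3, 0.6]
opening: 0.093
```

Call:
carry_out(
  increments=[
    {"linear":[0,0,0],"yaw":0},
    {"linear":[0,0,0],"yaw":0},
  ],
)

```text
t: 24.25
tool_pos: [0.6248, -0.1542, 0.0293]
orientation: [-1.222, 1.179, -1.185]
force: [0.9, 0.4, 0.6]
opening: 0.0928
```

```bash
python3 g.py 624.5,-154.9,28.5,1.95
```

```text
t 24.25 pos [ 624.8 -154.2   29.3] jaw deg 2.06 down [ 0.005  0.    -1.   ] q [-0.32  0.41  1.53  0.    1.2  -0.36] F [0.9 0.4 0.6] open 92.8
624.5,-154.9,28.5,1.95 linear [0.0007, 0.0008, -0.0003] yaw 0.002 rows 0.0 0.0
```

Call:
carry_out(
  increments=[
    {"linear":[0.0007,0,0],"yaw":0.002},
    {"linear":[0.0007,0,0],"yaw":0.002},
    {"linear":[0.0007,0,0],"yaw":0.002},
    {"linear":[0.0007,0,0],"yaw":0.002},
    {"linear":[0.0007,0,0],"yaw":0.002},
  ],
  gripper=0,
)

```text
t: 24.88
tool_pos: [0.6248, -0.1549, 0.0293]
orientation: [-1.221, 1.181, -1.186]
force: [0.4, 0.0, 0.6]
opening: 0.054
```

```bash
python3 g.py 624.6,-155.2,29.3,3.85
```

```text
t 24.88 pos [ 624.8 -154.9   29.3] jaw deg 1.95 down [ 0.005  0.    -1.   ] q [-0.32  0.41  1.53  0.    1.2  -0.36] F [0.4 0.  0.6] open 54.0
624.6,-155.2,29.3,3.85 linear [0.0003, -0.0, -0.0002] yaw -0.0331 rows 0.0 0.2
```

Call:
carry_out(
  increments=[
    {"linear":[0,-0.003,0],"yaw":0},
    {"linear":[0,-0.003,0],"yaw":-0.02},
    {"linear":[0,-0.003,0],"yaw":-0.033},
    {"linear":[0,-0.001,0],"yaw":-0.033},
    {"linear":[0,0.0,0],"yaw":-0.033},
  ],
)

```text
t: 25.5
tool_pos: [0.6247, -0.1548, 0.0292]
orientation: [-1.237, 1.157, -1.161]
force: [-3.6, 0.9, 4.0]
opening: 0.0542
```

Call:
carry_out(
  increments=[
    {"linear":[0,0.0005,0],"yaw":0},
    {"linear":[0,0.0005,0],"yaw":0},
    {"linear":[0,0.0005,0],"yaw":0},
  ],
)

```text
t: 25.88
tool_pos: [0.6247, -0.1549, 0.0293]
orientation: [-1.237, 1.157, -1.161]
force: [-3.1, 1.3, 4.6]
opening: 0.0538
```

Call:
carry_out(
  increments=[
    {"linear":[0,0,0],"yaw":0},
    {"linear":[0,0,0],"yaw":0},
    {"linear":[0,0,0],"yaw":0},
    {"linear":[0,0,0],"yaw":0},
  ],
  gripper=1,
)

```text
t: 26.38
tool_pos: [0.6247, -0.1549, 0.0291]
orientation: [-1.237, 1.157, -1.161]
force: [-0.3, -0.1, 0.4]
opening: 0.0893
```

Call:
carry_out(
  increments=[
    {"linear":[0,-0.01,0],"yaw":0},
    {"linear":[0,-0.04,0],"yaw":0},
    {"linear":[0,-0.08,0],"yaw":0},
    {"linear":[0,-0.1,0],"yaw":0},
  ],
)

```text
t: 26.88
tool_pos: [0.6257, -0.1554, 0.1328]
orientation: [-1.235, 1.153, -1.165]
force: [0.5, 0.3, -0.2]
opening: 0.0933
```

```bash
python3 g.py 450.2,-159.9,110,0
```

```text
t 26.88 pos [ 625.7 -155.4  132.8] jaw deg 3.84 down [ 0.008 -0.001 -1.   ] q [-0.32  0.3   1.47  0.    1.37 -0.39] F [ 0.5  0.3 -0.2] open 93.3
450.2,-159.9,110,0 linear [-0.0073, 0.0213, -0.1756] yaw 0.067 rows 2.8 0.4
```

Call:
carry_out(
  increments=[
    {"linear":[-0.002,0,-0.045],"yaw":0.02},
    {"linear":[-0.004,0.005,-0.09],"yaw":0.04},
    {"linear":[-0.006,0.015,-0.135],"yaw":0.067},
    {"linear":[-0.0073,0.021,-0.1756],"yaw":0.067},
    {"linear":[-0.0073,0.021,-0.1756],"yaw":0.067},
  ],
)

```text
t: 27.5
tool_pos: [0.447, -0.1592, 0.1086]
orientation: [-1.204, 1.206, -1.212]
force: [-0.1, -0.1, -0.4]
opening: 0.0929
```

```bash
python3 g.py 450.2,-159.9,12,0
```

```text
t 27.5 pos [ 447.  -159.2  108.6] jaw deg -0.07 down [ 0.005  0.    -1.   ] q [-0.45 -0.13  1.97  0.    1.3  -0.45] F [-0.1 -0.1 -0.4] open 92.9
450.2,-159.9,12,0 linear [0.0007, 0.0966, 0.0027] yaw -0.0012 rows 1.5 0.0
```

Call:
carry_out(
  increments=[
    {"linear":[0.0007,0.03,0.001],"yaw":0},
    {"linear":[0.0007,0.06,0.001],"yaw":0},
    {"linear":[0.0007,0.085,0.001],"yaw":0},
    {"linear":[0.0007,0.096,0.001],"yaw":0},
    {"linear":[0.0007,0.096,0.001],"yaw":0},
  ],
)

```text
t: 28.12
tool_pos: [0.4486, -0.1598, 0.0123]
orientation: [-1.205, 1.207, -1.211]
force: [-0.3, 0.4, 0.0]
opening: 0.0927
```

```bash
python3 g.py 450.2,-159.9,12,0; python3 - <<'E'
from h import *
from pk2 import strip
cv2.imwrite('pics/t7.png',robot.read_camera('top'))
strip('pics/t7.png',(310,160,362,200),.052)
E
```

```text
t 28.12 pos [ 448.6 -159.8   12.3] jaw deg -0.06 down [ 0.004  0.001 -1.   ] q [-0.45  0.02  2.02  0.    1.1  -0.45] F [-0.3  0.4  0. ] open 92.7
450.2,-159.9,12,0 linear [0.0001, 0.0003, 0.0016] yaw -0.001 rows 0.0 0.0
dir 93.81 len 80.1 mid [ 624.2 -154.7]
dir 3.67 len 54.8 mid [ 624.4 -155.1]
cross [ 624.2 -155.1]
```

Call:
carry_out(
  increments=[
    {"linear":[0,0,0.001],"yaw":0},
    {"linear":[0,0,0.0013],"yaw":0},
    {"linear":[0,0,0.0013],"yaw":0},
    {"linear":[0,0,0.0013],"yaw":0},
    {"linear":[0,0,0.0013],"yaw":0},
  ],
  gripper=0,
)

```text
t: 28.8
tool_pos: [0.4504, -0.1601, 0.0132]
orientation: [-1.204, 1.206, -1.212]
force: [1.3, 0.7, 3.7]
opening: 0.0475
```

Call:
carry_out(
  increments=[
    {"linear":[0,-0.03,0],"yaw":0},
    {"linear":[0,-0.08,0],"yaw":0},
    {"linear":[0,-0.13,0],"yaw":0},
    {"linear":[0,-0.145,0],"yaw":0},
    {"linear":[0,-0.145,0],"yaw":0},
  ],
)

```text
t: 29.42
tool_pos: [0.4501, -0.1603, 0.1585]
orientation: [-1.204, 1.205, -1.214]
force: [-0.5, -0.2, -2.1]
opening: 0.0473
```

```bash
python3 g.py 604.3,144.3,155,0
```

```text
t 29.43 pos [ 450.1 -160.3  158.5] jaw deg -0.06 down [ 0.007 -0.    -1.   ] q [-0.45 -0.17  1.91  0.    1.4  -0.45] F [-0.5 -0.2 -2.1] open 47.3
604.3,144.3,155,0 linear [-0.3048, 0.0045, 0.1539] yaw -0.0011 rows 5.5 0.0
```

Call:
carry_out(
  increments=[
    {"linear":[-0.055,0,0.028],"yaw":0},
    {"linear":[-0.11,0,0.056],"yaw":0},
    {"linear":[-0.165,0,0.084],"yaw":0},
    {"linear":[-0.22,0,0.112],"yaw":0},
    {"linear":[-0.272,0.0,0.137],"yaw":0},
  ],
)

```text
t: 30.05
tool_pos: [0.5864, 0.1134, 0.1558]
orientation: [-1.208, 1.207, -1.212]
force: [0.0, -1.1, -1.0]
opening: 0.0479
```

Call:
carry_out(
  increments=[
    {"linear":[-0.02,0.0,0.01],"yaw":0},
    {"linear":[-0.028,0.0,0.013],"yaw":0},
    {"linear":[-0.028,0.0,0.013],"yaw":0},
    {"linear":[-0.028,0.0,0.013],"yaw":0},
  ],
)

```text
t: 30.55
tool_pos: [0.5989, 0.1401, 0.1553]
orientation: [-1.208, 1.209, -1.213]
force: [-0.1, -0.0, -1.4]
opening: 0.0476
```

```bash
python3 g.py 604.3,144.3,80,0
```

```text
t 30.55 pos [598.9 140.1 155.3] jaw deg -0.11 down [ 0.002 -0.002 -1.   ] q [ 0.15  0.21  1.53 -0.    1.4   0.15] F [-0.1 -0.  -1.4] open 47.6
604.3,144.3,80,0 linear [-0.0043, 0.0753, 0.0053] yaw -0.002 rows 1.2 0.0
```

Call:
carry_out(
  increments=[
    {"linear":[-0.004,0.02,0.005],"yaw":0},
    {"linear":[-0.004,0.045,0.005],"yaw":0},
    {"linear":[-0.004,0.07,0.005],"yaw":0},
    {"linear":[-0.004,0.078,0.005],"yaw":0},
    {"linear":[-0.004,0.078,0.005],"yaw":0},
  ],
)

```text
t: 31.18
tool_pos: [0.6035, 0.1435, 0.0763]
orientation: [-1.209, 1.21, -1.212]
force: [0.4, 0.3, -1.0]
opening: 0.0473
```

```bash
python3 g.py 604.3,144.3,66,0
```

```text
t 31.18 pos [603.5 143.5  76.3] jaw deg -0.14 down [-0.    -0.002 -1.   ] q [ 0.15  0.3   1.58 -0.    1.27  0.15] F [ 0.4  0.3 -1. ] open 47.3
604.3,144.3,66,0 linear [-0.0008, 0.0103, 0.0008] yaw -0.0025 rows 0.2 0.0
```

Call:
carry_out(
  increments=[
    {"linear":[-0.0008,0.003,0.0008],"yaw":0},
    {"linear":[-0.0008,0.006,0.0008],"yaw":0},
    {"linear":[-0.0008,0.008,0.0008],"yaw":0},
    {"linear":[-0.0008,0.009,0.0008],"yaw":0},
    {"linear":[-0.0008,0.009,0.0008],"yaw":0},
  ],
)

```text
t: 31.8
tool_pos: [0.6043, 0.1444, 0.0673]
orientation: [-1.209, 1.21, -1.212]
force: [0.6, 0.8, -1.5]
opening: 0.0474
```

```bash
python3 g.py 604.3,144.3,65.2,0
```

```text
t 31.8 pos [604.3 144.4  67.3] jaw deg -0.14 down [-0.    -0.002 -1.   ] q [ 0.15  0.31  1.58 -0.    1.25  0.16] F [ 0.6  0.8 -1.5] open 47.4
604.3,144.3,65.2,0 linear [0.0001, 0.0021, 0.0] yaw -0.0025 rows 0.0 0.0
```

Call:
carry_out(
  increments=[
    {"linear":[0,0.001,0],"yaw":0},
    {"linear":[0,0.002,0],"yaw":0},
    {"linear":[0,0.002,0],"yaw":0},
  ],
)

```text
t: 32.17
tool_pos: [0.6043, 0.1444, 0.0653]
orientation: [-1.209, 1.21, -1.212]
force: [-0.3, -0.4, -1.0]
opening: 0.0474
```

```bash
python3 g.py 604.3,144.3,65.2,0
```

```text
t 32.17 pos [604.3 144.4  65.3] jaw deg -0.14 down [ 0.    -0.002 -1.   ] q [ 0.15  0.31  1.58 -0.    1.25  0.16] F [-0.3 -0.4 -1. ] open 47.4
604.3,144.3,65.2,0 linear [0.0001, 0.0001, -0.0] yaw -0.0025 rows 0.0 0.0
```

Not yet clearly in contact; another 1 mm (fingertips at 57 mm, box top at 52).

Call:
carry_out(
  increments=[
    {"linear":[0,0.0005,0],"yaw":0},
    {"linear":[0,0.001,0],"yaw":0},
    {"linear":[0,0.001,0],"yaw":0},
  ],
)

```text
t: 32.55
tool_pos: [0.6044, 0.1444, 0.0653]
orientation: [-1.209, 1.21, -1.212]
force: [-3.3, -0.8, 6.6]
opening: 0.0477
```

```bash
python3 g.py 604.3,144.3,65.2,0
```

```text
t 32.55 pos [604.4 144.4  65.3] jaw deg -0.14 down [ 0.    -0.002 -1.   ] q [ 0.15  0.31  1.58 -0.    1.25  0.16] F [-3.3 -0.8  6.6] open 47.7
604.3,144.3,65.2,0 linear [0.0001, 0.0001, -0.0001] yaw -0.0024 rows 0.0 0.0
```

Call:
carry_out(
  increments=[
    {"linear":[0,0,0],"yaw":0},
    {"linear":[0,0,0],"yaw":0},
    {"linear":[0,0,0],"yaw":0},
    {"linear":[0,0,0],"yaw":0},
  ],
  gripper=1,
)

```text
t: 33.05
tool_pos: [0.6044, 0.1444, 0.0651]
orientation: [-1.209, 1.21, -1.212]
force: [0.4, 1.0, -0.0]
opening: 0.0829
```

Call:
carry_out(
  increments=[
    {"linear":[0,-0.01,0],"yaw":0},
    {"linear":[0,-0.04,0],"yaw":0},
    {"linear":[0,-0.08,0],"yaw":0},
    {"linear":[0,-0.1,0],"yaw":0},
    {"linear":[0,-0.1,0],"yaw":0},
  ],
)

```text
t: 33.67
tool_pos: [0.6058, 0.1448, 0.1673]
orientation: [-1.206, 1.207, -1.214]
force: [-0.6, -0.2, -0.4]
opening: 0.093
```

```bash
python3 g.py 437.8,131.7,160,0
```

```text
t 33.67 pos [605.8 144.8 167.3] jaw deg -0.14 down [ 0.004 -0.001 -1.   ] q [ 0.15  0.22  1.5  -0.    1.42  0.16] F [-0.6 -0.2 -0.4] open 93.0
437.8,131.7,160,0 linear [0.0135, 0.0066, -0.168] yaw -0.0024 rows 2.7 0.0
```

Call:
carry_out(
  increments=[
    {"linear":[0.004,0,-0.045],"yaw":0},
    {"linear":[0.008,0,-0.09],"yaw":0},
    {"linear":[0.012,0,-0.135],"yaw":0},
    {"linear":[0.0135,0.005,-0.168],"yaw":-0.002},
    {"linear":[0.0135,0.007,-0.168],"yaw":-0.002},
  ],
)

```text
t: 34.3
tool_pos: [0.435, 0.1314, 0.1572]
orientation: [-1.21, 1.208, -1.211]
force: [-0.8, 0.0, -0.1]
opening: 0.093
```

Call:
carry_out(
  increments=[
    {"linear":[0,0,0],"yaw":0},
    {"linear":[0,0,0],"yaw":0},
  ],
)

```text
t: 34.55
tool_pos: [0.4353, 0.1314, 0.1567]
orientation: [-1.211, 1.208, -1.211]
force: [0.3, 0.1, -0.5]
opening: 0.0932
```

```bash
python3 g.py 437.8,131.7,110,0 437.8,131.7,38,0; python3 - <<'E'
from h import *
cv2.imwrite('pics/s8.png',robot.read_camera('side'));cv2.imwrite('pics/t8.png',robot.read_camera('top'))
E
```

```text
t 34.55 pos [435.3 131.4 156.7] jaw deg -0.0 down [-0.    -0.002 -1.   ] q [ 0.18 -0.23  1.96 -0.    1.41  0.18] F [ 0.3  0.1 -0.5] open 93.2
437.8,131.7,110,0 linear [-0.0004, 0.0467, 0.0025] yaw -0.0 rows 0.7 0.0
437.8,131.7,38,0 linear [-0.0006, 0.1187, 0.0025] yaw -0.0 rows 1.9 0.0
```

View pics/s8.png

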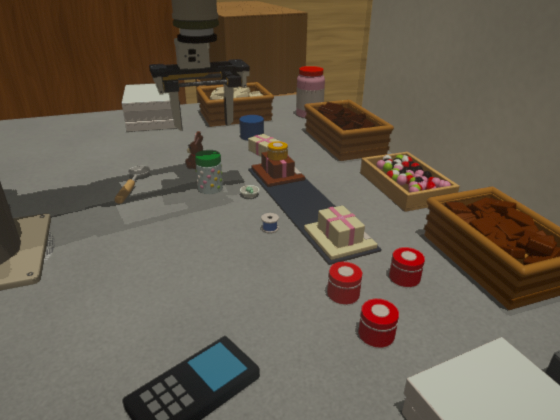

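View pics/t8.png

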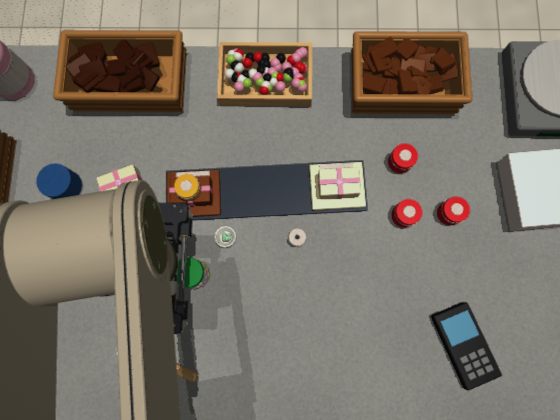

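```bash
python3 - <<'E'
import m
from h import *
m.im=cv2.imread('pics/t8.png')
m.circ('gold',(167,166,210,205),.082,(32,100,140),(52,255,255))
E
```

```text
gold [array([603.9, 144.3]), array([46.8, 47.7]), np.float64(7.6)]
```

Call:
carry_out(
  increments=[
    {"linear":[0,0.03,0.0025],"yaw":0},
    {"linear":[0,0.06,0.0025],"yaw":0},
    {"linear":[0,0.09,0.0025],"yaw":0},
    {"linear":[0,0.118,0.0025],"yaw":0},
    {"linear":[0,0.118,0.0025],"yaw":0},
  ],
)

```text
t: 35.28
tool_pos: [0.4363, 0.1308, 0.0369]
orientation: [-1.214, 1.211, -1.209]
force: [-0.5, 0.3, -0.0]
opening: 0.0932
```

```bash
python3 g.py 437.8,131.7,38,0
```

```text
t 35.27 pos [436.3 130.8  36.9] jaw deg -0.01 down [-0.004 -0.003 -1.   ] q [ 0.18 -0.07  2.06 -0.    1.16  0.18] F [-0.5  0.3 -0. ] open 93.2
437.8,131.7,38,0 linear [-0.0009, -0.0011, 0.0015] yaw -0.0002 rows 0.0 0.0
```

Call:
carry_out(
  increments=[
    {"linear":[-0.0009,0,0.0015],"yaw":0},
    {"linear":[-0.0009,0,0.0015],"yaw":0},
    {"linear":[-0.0009,0,0.0015],"yaw":0},
    {"linear":[-0.0009,0,0.0015],"yaw":0},
    {"linear":[-0.0009,0,0.0015],"yaw":0},
  ],
  gripper=0,
)

```text
t: 35.9
tool_pos: [0.4382, 0.1317, 0.0374]
orientation: [-1.214, 1.211, -1.21]
force: [-0.1, 0.1, 4.3]
opening: 0.0561
```

```bash
python3 g.py 437.8,131.7,180,0
```

```text
t 35.9 pos [438.2 131.7  37.4] jaw deg -0.01 down [-0.003 -0.003 -1.   ] q [ 0.18 -0.07  2.05 -0.    1.16  0.18] F [-0.1  0.1  4.3] open 56.1
437.8,131.7,180,0 linear [0.0004, -0.1426, -0.0009] yaw -0.0002 rows 2.3 0.0
```

Call:
carry_out(
  increments=[
    {"linear":[0,-0.03,0],"yaw":0},
    {"linear":[0,-0.07,0],"yaw":0},
    {"linear":[0,-0.11,0],"yaw":0},
    {"linear":[0,-0.115,0],"yaw":0},
    {"linear":[0,-0.115,0],"yaw":0},
  ],
)

```text
t: 36.52
tool_pos: [0.4382, 0.132, 0.1515]
orientation: [-1.214, 1.211, -1.209]
force: [-0.5, 1.1, -2.7]
opening: 0.0556
```

```bash
python3 g.py 614.5,-5.5,152,0; python3 - <<'E'
from h import *
cv2.imwrite('pics/s9.png',robot.read_camera('side'))
E
```

```text
t 36.52 pos [438.2 132.  151.5] jaw deg -0.01 down [-0.004 -0.003 -1.   ] q [ 0.18 -0.21  1.96 -0.    1.4   0.18] F [-0.5  1.1 -2.7] open 55.6
614.5,-5.5,152,0 linear [0.1375, -0.0009, 0.1763] yaw -0.0002 rows 3.6 0.0
```

View pics/s9.png

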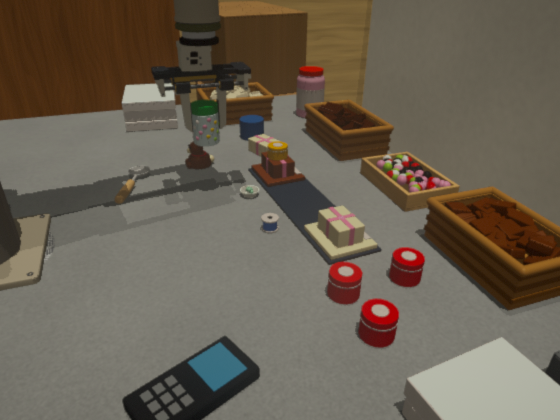

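Call:
carry_out(
  increments=[
    {"linear":[0.03,0,0.04],"yaw":0},
    {"linear":[0.065,0,0.085],"yaw":0},
    {"linear":[0.1,0,0.13],"yaw":0},
    {"linear":[0.13,0,0.165],"yaw":0},
    {"linear":[0.1375,0,0.176],"yaw":0},
  ],
)

```text
t: 37.2
tool_pos: [0.6135, -0.0077, 0.1467]
orientation: [-1.218, 1.217, -1.209]
force: [0.3, 0.0, -2.8]
opening: 0.0556
```

Call:
carry_out(
  increments=[
    {"linear":[0,0,0],"yaw":0},
    {"linear":[0,0,0],"yaw":0},
    {"linear":[0,0,0],"yaw":0},
  ],
)

```text
t: 37.58
tool_pos: [0.6126, -0.0067, 0.1466]
orientation: [-1.218, 1.217, -1.207]
force: [0.2, 0.1, -2.7]
opening: 0.056
```

```bash
python3 g.py 614.5,-5.5,55,0; python3 - <<'E'
from h import *
cv2.imwrite('pics/s10.png',robot.read_camera('side'));
a=cv2.imread('pics/s10.png')[100:190,150:250]
cv2.imwrite('pics/rab2.png',cv2.resize(a,None,fx=6,fy=6,interpolation=cv2.INTER_CUBIC))
E
```

```text
t 37.58 pos [612.6  -6.7 146.6] jaw deg -0.08 down [-0.011 -0.003 -1.   ] q [-0.09  0.22  1.53 -0.    1.4  -0.09] F [ 0.2  0.1 -2.7] open 56.0
614.5,-5.5,55,0 linear [-0.0014, 0.0915, 0.0028] yaw -0.0014 rows 1.5 0.0
```

View pics/rab2.png

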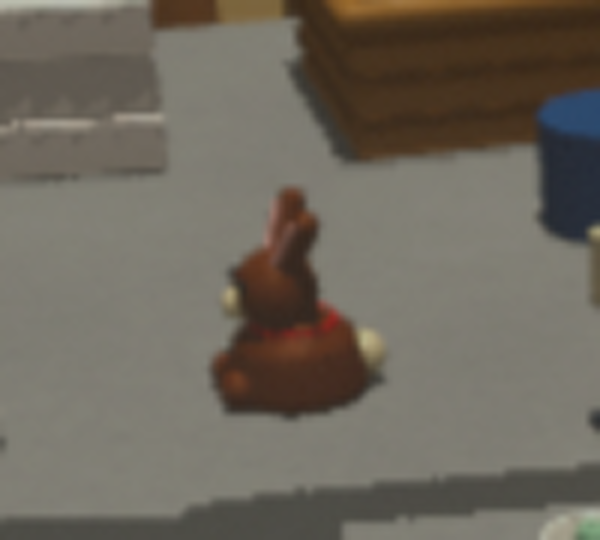

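```bash
python3 - <<'E'
from h import *
th=np.linspace(0,6.283,200)
for y in(262,266,270):
  for r,z in((30,0),(30,10),(30,20),(26,0)):
    c=np.c_[436+r*np.cos(th),y+r*np.sin(th),0*th+z]/1000
    s=proj('side',c); t=proj('top',c)
    print(y,r,z,'side vmax',s[:,1].max().round(1),'at u',s[s[:,1].argmax(),0].round(1),'umax',s[:,0].max().round(1),'umin',s[:,0].min().round(1),'| top umax',t[:,0].max().round(1),'vmin',t[:,1].min().round(1))
print('meas side vmax 168.2 umax 211.5 ; top umax',90+303/5.7-.5, 'vmin',240+110/5.7-.5)
E
```

```text
262 30 0 side vmax 170.6 at u 196.5 umax 210.4 umin 186.2 | top umax 147.4 vmin 259.4
262 30 10 side vmax 166.9 at u 196.2 umax 210.1 umin 185.8 | top umax 145.9 vmin 258.9
262 30 20 side vmax 163.1 at u 195.8 umax 209.8 umin 185.4 | top umax 144.4 vmin 258.5
262 26 0 side vmax 169.9 at u 196.8 umax 208.8 umin 187.8 | top umax 145.5 vmin 261.3
266 30 0 side vmax 169.9 at u 196.3 umax 210.0 umin 185.9 | top umax 145.5 vmin 259.3
266 30 10 side vmax 166.2 at u 195.9 umax 209.8 umin 185.5 | top umax 144.0 vmin 258.9
266 30 20 side vmax 162.5 at u 195.6 umax 209.5 umin 185.1 | top umax 142.4 vmin 258.5
266 26 0 side vmax 169.2 at u 196.5 umax 208.4 umin 187.5 | top umax 143.5 vmin 261.3
270 30 0 side vmax 169.3 at u 196.0 umax 209.7 umin 185.7 | top umax 143.5 vmin 259.3
270 30 10 side vmax 165.6 at u 195.6 umax 209.4 umin 185.3 | top umax 142.0 vmin 258.9
270 30 20 side vmax 161.8 at u 195.3 umax 209.2 umin 184.9 | top umax 140.4 vmin 258.5
270 26 0 side vmax 168.6 at u 196.2 umax 208.1 umin 187.3 | top umax 141.6 vmin 261.2
meas side vmax 168.2 umax 211.5 ; top umax 142.6578947368421 vmin 258.79824561403507
```

Call:
carry_out(
  increments=[
    {"linear":[-0.001,0.03,0.002],"yaw":-0.001},
    {"linear":[-0.0014,0.06,0.002],"yaw":-0.001},
    {"linear":[-0.0014,0.085,0.002],"yaw":-0.001},
    {"linear":[-0.0014,0.092,0.002],"yaw":-0.001},
    {"linear":[-0.0014,0.092,0.002],"yaw":-0.001},
  ],
)

```text
t: 38.25
tool_pos: [0.6139, -0.0053, 0.0552]
orientation: [-1.219, 1.215, -1.207]
force: [-0.2, 0.1, -2.1]
opening: 0.0559
```

```bash
python3 g.py 614.5,-5.5,43.4,0
```

```text
t 38.25 pos [613.9  -5.3  55.2] jaw deg -0.0 down [-0.01  -0.003 -1.   ] q [-0.09  0.32  1.6  -0.    1.24 -0.09] F [-0.2  0.1 -2.1] open 55.9
614.5,-5.5,43.4,0 linear [0.0001, 0.0118, 0.0007] yaw -0.0 rows 0.2 0.0
```

Call:
carry_out(
  increments=[
    {"linear":[0,0.003,0.0007],"yaw":0},
    {"linear":[0,0.006,0.0007],"yaw":0},
    {"linear":[0,0.009,0.0007],"yaw":0},
    {"linear":[0,0.01,0.0007],"yaw":0},
    {"linear":[0,0.01,0.0007],"yaw":0},
  ],
)

```text
t: 38.88
tool_pos: [0.6144, -0.0054, 0.0451]
orientation: [-1.219, 1.215, -1.206]
force: [-0.4, -0.6, -1.3]
opening: 0.0559
```

Call:
carry_out(
  increments=[
    {"linear":[0,0.001,0],"yaw":0},
    {"linear":[0,0.0017,0],"yaw":0},
    {"linear":[0,0.0017,0],"yaw":0},
  ],
)

```text
t: 39.25
tool_pos: [0.6144, -0.0054, 0.0437]
orientation: [-1.219, 1.215, -1.206]
force: [-1.2, -0.3, 2.4]
opening: 0.0558
```

```bash
python3 g.py 614.5,-5.5,43.4,0
```

```text
t 39.25 pos [614.4  -5.4  43.7] jaw deg 0.0 down [-0.01  -0.003 -1.   ] q [-0.09  0.33  1.6  -0.    1.22 -0.09] F [-1.2 -0.3  2.4] open 55.8
614.5,-5.5,43.4,0 linear [0.0001, 0.0003, 0.0001] yaw 0.0 rows 0.0 0.0
```

Contact. Release and rise, then on to the red tin.

Call:
carry_out(
  increments=[
    {"linear":[0,0,0],"yaw":0},
    {"linear":[0,0,0],"yaw":0},
    {"linear":[0,0,0],"yaw":0},
    {"linear":[0,0,0],"yaw":0},
  ],
  gripper=1,
)

```text
t: 39.75
tool_pos: [0.6145, -0.0054, 0.0437]
orientation: [-1.219, 1.215, -1.207]
force: [-0.7, -0.3, 1.0]
opening: 0.0907
```

Call:
carry_out(
  increments=[
    {"linear":[0,-0.01,0],"yaw":0},
    {"linear":[0,-0.04,0],"yaw":0},
    {"linear":[0,-0.08,0],"yaw":0},
    {"linear":[0,-0.11,0],"yaw":0},
    {"linear":[0,-0.11,0],"yaw":0},
  ],
)

```text
t: 40.38
tool_pos: [0.618, -0.0053, 0.1581]
orientation: [-1.214, 1.21, -1.21]
force: [-0.2, 0.1, -0.1]
opening: 0.0932
```

```bash
python3 g.py 571.6,-386.5,110,0
```

```text
t 40.38 pos [618.   -5.3 158.1] jaw deg -0.0 down [-0.003 -0.004 -1.   ] q [-0.09  0.22  1.51 -0.    1.41 -0.09] F [-0.2  0.1 -0.1] open 93.2
571.6,-386.5,110,0 linear [0.3811, 0.0496, -0.0463] yaw -0.0 rows 6.2 0.0
```

Call:
carry_out(
  increments=[
    {"linear":[0.06,0,-0.008],"yaw":0},
    {"linear":[0.12,0,-0.015],"yaw":0},
    {"linear":[0.18,0,-0.022],"yaw":0},
    {"linear":[0.24,0.0,-0.03],"yaw":0},
    {"linear":[0.3,0.0,-0.037],"yaw":0},
  ],
)

```text
t: 41.0
tool_pos: [0.5799, -0.3067, 0.158]
orientation: [-1.214, 1.211, -1.209]
force: [1.6, 0.4, -1.1]
opening: 0.0929
```

```bash
python3 g.py 571.6,-386.5,110,0
```

```text
t 41.0 pos [ 579.9 -306.7  158. ] jaw deg 0.0 down [-0.004 -0.003 -1.   ] q [-0.56  0.32  1.4  -0.    1.43 -0.56] F [ 1.6  0.4 -1.1] open 92.9
571.6,-386.5,110,0 linear [0.0796, 0.0482, -0.0081] yaw 0.0 rows 1.5 0.0
```

Call:
carry_out(
  increments=[
    {"linear":[0.03,0,-0.003],"yaw":0},
    {"linear":[0.06,0.01,-0.006],"yaw":0},
    {"linear":[0.0796,0.03,-0.008],"yaw":0},
    {"linear":[0.0796,0.048,-0.008],"yaw":0},
    {"linear":[0.0796,0.048,-0.008],"yaw":0},
  ],
)

```text
t: 41.62
tool_pos: [0.5702, -0.3844, 0.1067]
orientation: [-1.215, 1.216, -1.204]
force: [0.9, 0.1, 0.1]
opening: 0.0926
```

```bash
python3 g.py 571.6,-386.5,20,0; python3 - <<'E'
from h import *
cv2.imwrite('pics/s11.png',robot.read_camera('side'));cv2.imwrite('pics/t11.png',robot.read_camera('top'))
E
```

```text
t 41.62 pos [ 570.2 -384.4  106.7] jaw deg 0.02 down [-0.009  0.001 -1.   ] q [-0.67  0.45  1.33 -0.    1.37 -0.66] F [0.9 0.1 0.1] open 92.6
571.6,-386.5,20,0 linear [0.0022, 0.0866, 0.0021] yaw 0.0003 rows 1.4 0.0
```

View pics/s11.png

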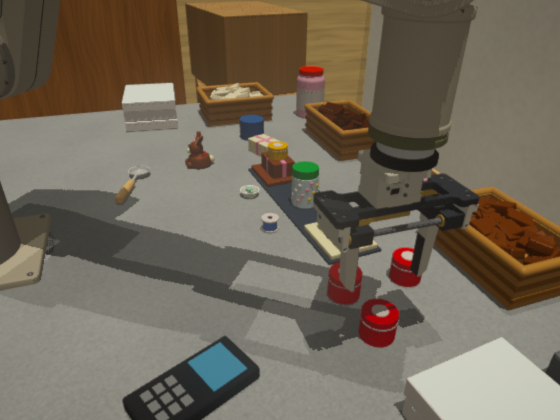

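View pics/t11.png

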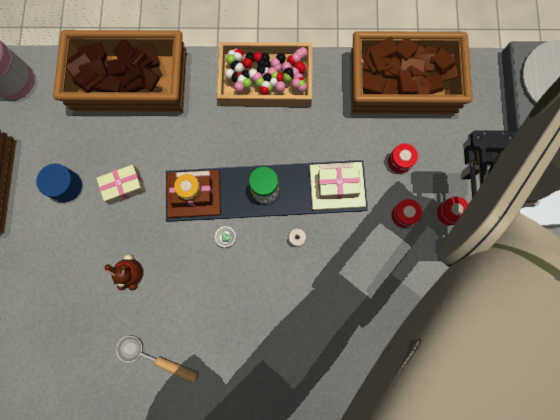

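```bash
python3 - <<'E'
import m
from h import *
from pk2 import strip
m.im=cv2.imread('pics/t11.png')
m.circ('gold',(167,166,210,205),.082,(32,100,140),(52,255,255))
m.circ('jar',(240,160,290,205),.091,(60,120,110),(100,255,255))
m.circ('spool',(280,222,312,252),.026,(20,15,150),(60,80,255))
m.circ('red2',(387,192,427,232),.045,(10,150,140),(26,255,255))
strip('pics/t11.png',(310,160,372,212),.052)
E
```

```text
gold [array([603.8, 144.3]), array([47., 48.]), np.float64(7.0)]
jar [array([613.5,  -5.3]), array([53.6, 54. ]), np.float64(129.5)]
spool [array([514.6, -72.6]), array([34.6, 35.5]), np.float64(106.8)]Traceback (most recent call last):
  File "<stdin>", line 8, in <module>
  File "m.py", line 23, in circ
    c,m=seg(roi,lo,hi); P=ray('top',c,z)[:,:2]*1000
        ~~~^^^^^^^^^^^
  File "m.py", line 11, in seg
    c=max(cs,key=cv2.contourArea)[:,0,:]
      ~~~^^^^^^^^^^^^^^^^^^^^^^^^
ValueError: max() iterable argument is empty
```

Call:
carry_out(
  increments=[
    {"linear":[0.002,0.03,0.001],"yaw":0},
    {"linear":[0.002,0.06,0.001],"yaw":0},
    {"linear":[0.002,0.08,0.001],"yaw":0},
    {"linear":[0.002,0.087,0.001],"yaw":0},
    {"linear":[0.002,0.087,0.001],"yaw":0},
  ],
)

```text
t: 42.35
tool_pos: [0.5728, -0.3873, 0.0233]
orientation: [-1.215, 1.211, -1.207]
force: [0.5, -1.1, -0.1]
opening: 0.093
```

```bash
python3 g.py 571.6,-386.5,19,0
```

```text
t 42.35 pos [ 572.8 -387.3   23.3] jaw deg 0.08 down [-0.005 -0.002 -1.   ] q [-0.67  0.54  1.37 -0.    1.23 -0.67] F [ 0.5 -1.1 -0.1] open 93.0
571.6,-386.5,19,0 linear [-0.0008, 0.0043, -0.0011] yaw 0.0014 rows 0.1 0.0
```

Call:
carry_out(
  increments=[
    {"linear":[-0.0008,0.004,-0.001],"yaw":0},
    {"linear":[-0.0008,0.004,-0.001],"yaw":0},
    {"linear":[-0.0008,0.004,-0.001],"yaw":0},
    {"linear":[-0.0008,0.004,-0.001],"yaw":0},
    {"linear":[-0.0008,0.004,-0.001],"yaw":0},
  ],
  gripper=0,
)

```text
t: 42.98
tool_pos: [0.5718, -0.3866, 0.0195]
orientation: [-1.215, 1.211, -1.208]
force: [-0.6, 0.3, 1.4]
opening: 0.0516
```

```bash
python3 g.py 571.6,-386.5,150,0
```

```text
t 42.98 pos [ 571.8 -386.6   19.5] jaw deg 0.08 down [-0.005 -0.002 -1.   ] q [-0.67  0.54  1.38 -0.    1.23 -0.67] F [-0.6  0.3  1.4] open 51.6
571.6,-386.5,150,0 linear [0.0002, -0.1305, -0.0008] yaw 0.0014 rows 2.1 0.0
```

Call:
carry_out(
  increments=[
    {"linear":[0,-0.04,0],"yaw":0},
    {"linear":[0,-0.09,0],"yaw":0},
    {"linear":[0,-0.135,0],"yaw":0},
    {"linear":[0,-0.14,0],"yaw":0},
    {"linear":[0,-0.14,0],"yaw":0},
  ],
)

```text
t: 43.6
tool_pos: [0.5724, -0.3862, 0.159]
orientation: [-1.215, 1.211, -1.207]
force: [-0.3, -0.4, -0.8]
opening: 0.0517
```

```bash
python3 g.py 437,355,160,0
```

```text
t 43.6 pos [ 572.4 -386.2  159. ] jaw deg 0.08 down [-0.005 -0.002 -1.   ] q [-0.67  0.41  1.28 -0.    1.45 -0.67] F [-0.3 -0.4 -0.8] open 51.7
437,355,160,0 linear [-0.7414, -0.0018, -0.1344] yaw 0.0014 rows 12.1 0.0
```

Call:
carry_out(
  increments=[
    {"linear":[-0.055,0,-0.01],"yaw":0},
    {"linear":[-0.11,0,-0.02],"yaw":0},
    {"linear":[-0.165,0,-0.03],"yaw":0},
    {"linear":[-0.22,0,-0.04],"yaw":0},
    {"linear":[-0.275,0,-0.05],"yaw":0},
  ],
)

```text
t: 44.22
tool_pos: [0.5198, -0.1091, 0.1557]
orientation: [-1.217, 1.215, -1.205]
force: [-0.3, 0.3, -1.2]
opening: 0.0516
```

Call:
carry_out(
  increments=[
    {"linear":[-0.055,0,-0.01],"yaw":0},
    {"linear":[-0.11,0,-0.02],"yaw":0},
    {"linear":[-0.165,0,-0.03],"yaw":0},
    {"linear":[-0.22,0,-0.04],"yaw":0},
    {"linear":[-0.26,0,-0.047],"yaw":0},
  ],
)

```text
t: 44.85
tool_pos: [0.4702, 0.1526, 0.1533]
orientation: [-1.221, 1.217, -1.202]
force: [-0.2, -0.2, -0.7]
opening: 0.0513
```

```bash
python3 g.py 437,355,160,0
```

```text
t 44.85 pos [470.2 152.6 153.3] jaw deg 0.12 down [-0.013 -0.001 -1.   ] q [ 0.21 -0.1   1.85  0.    1.4   0.21] F [-0.2 -0.2 -0.7] open 51.3
437,355,160,0 linear [-0.2025, -0.0065, -0.0328] yaw 0.0022 rows 3.3 0.0
```

Call:
carry_out(
  increments=[
    {"linear":[-0.055,0,-0.008],"yaw":0},
    {"linear":[-0.11,0,-0.017],"yaw":0},
    {"linear":[-0.16,0,-0.026],"yaw":0},
    {"linear":[-0.195,0,-0.0315],"yaw":0},
    {"linear":[-0.2025,0,-0.0328],"yaw":0.002},
  ],
)

```text
t: 45.48
tool_pos: [0.4348, 0.3561, 0.1506]
orientation: [-1.226, 1.218, -1.202]
force: [-0.6, -0.5, -0.8]
opening: 0.0516
```

Call:
carry_out(
  increments=[
    {"linear":[0,0,0],"yaw":0},
    {"linear":[0,0,0],"yaw":0},
  ],
)

```text
t: 45.72
tool_pos: [0.4344, 0.3546, 0.1493]
orientation: [-1.228, 1.219, -1.203]
force: [0.9, -0.5, -1.5]
opening: 0.0519
```

```bash
python3 g.py 437,355,40,0; python3 - <<'E'
from h import *
cv2.imwrite('pics/s12.png',robot.read_camera('side'))
E
```

```text
t 45.73 pos [434.4 354.6 149.3] jaw deg 0.11 down [-0.019 -0.005 -1.   ] q [0.59 0.09 1.67 0.01 1.4  0.59] F [ 0.9 -0.5 -1.5] open 51.9
437,355,40,0 linear [-0.0009, 0.1092, 0.0046] yaw 0.0019 rows 1.7 0.0
```

View pics/s12.png

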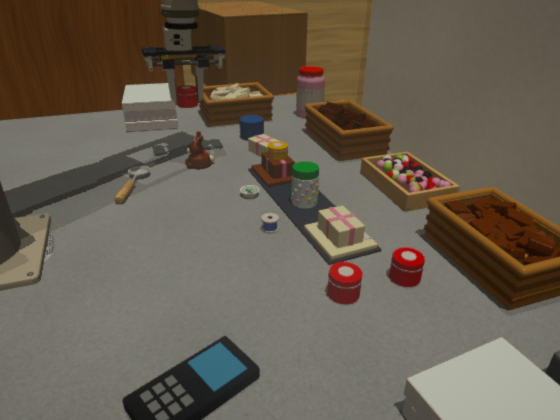

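Call:
carry_out(
  increments=[
    {"linear":[-0.0009,0.03,0.003],"yaw":0.002},
    {"linear":[-0.0009,0.06,0.003],"yaw":0.002},
    {"linear":[-0.0009,0.09,0.003],"yaw":0.002},
    {"linear":[-0.0009,0.11,0.003],"yaw":0.002},
    {"linear":[-0.0009,0.112,0.003],"yaw":0.002},
  ],
)

```text
t: 46.4
tool_pos: [0.4349, 0.3539, 0.0362]
orientation: [-1.228, 1.222, -1.205]
force: [-0.0, -0.2, -1.1]
opening: 0.0514
```

```bash
python3 g.py 437,355,22,0; python3 - <<'E'
from h import *
cv2.imwrite('pics/s13.png',robot.read_camera('side'))
E
```

```text
t 46.4 pos [434.9 353.9  36.2] jaw deg -0.07 down [-0.021 -0.006 -1.   ] q [0.59 0.22 1.75 0.01 1.19 0.59] F [-0.  -0.2 -1.1] open 51.4
437,355,22,0 linear [-0.0012, 0.0141, 0.0024] yaw -0.0013 rows 0.2 0.0
```

View pics/s13.png

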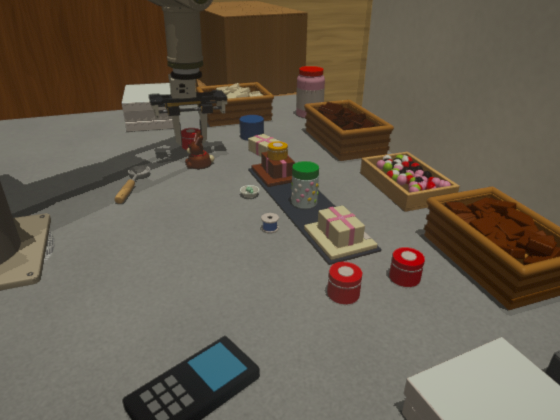

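Call:
carry_out(
  increments=[
    {"linear":[-0.001,0.004,0.002],"yaw":-0.001},
    {"linear":[-0.001,0.008,0.002],"yaw":-0.001},
    {"linear":[-0.001,0.012,0.002],"yaw":-0.001},
    {"linear":[-0.001,0.0135,0.002],"yaw":-0.001},
    {"linear":[-0.001,0.0135,0.002],"yaw":-0.001},
  ],
)

```text
t: 47.08
tool_pos: [0.4372, 0.3554, 0.0236]
orientation: [-1.227, 1.221, -1.204]
force: [-0.3, -0.1, -0.6]
opening: 0.0518
```

```bash
python3 g.py 437,355,19.5,0
```

```text
t 47.08 pos [437.2 355.4  23.6] jaw deg 0.0 down [-0.019 -0.005 -1.   ] q [0.59 0.24 1.75 0.01 1.17 0.58] F [-0.3 -0.1 -0.6] open 51.8
437,355,19.5,0 linear [0.0004, 0.0041, -0.0001] yaw 0.0 rows 0.1 0.0
```

Call:
carry_out(
  increments=[
    {"linear":[0,0.002,0],"yaw":0},
    {"linear":[0,0.0035,0],"yaw":0},
    {"linear":[0,0.004,0],"yaw":0},
    {"linear":[0,0.004,0],"yaw":0},
  ],
)

```text
t: 47.58
tool_pos: [0.4371, 0.3554, 0.0198]
orientation: [-1.227, 1.221, -1.204]
force: [-1.9, -0.7, 2.2]
opening: 0.0512
```

```bash
python3 g.py 437,355,19.5,0
```

```text
t 47.58 pos [437.1 355.4  19.8] jaw deg 0.0 down [-0.019 -0.005 -1.   ] q [0.59 0.25 1.75 0.01 1.16 0.58] F [-1.9 -0.7  2.2] open 51.2
437,355,19.5,0 linear [0.0004, 0.0003, -0.0001] yaw 0.0 rows 0.0 0.0
```

Call:
carry_out(
  increments=[
    {"linear":[0,0,0],"yaw":0},
    {"linear":[0,0,0],"yaw":0},
    {"linear":[0,0,0],"yaw":0},
    {"linear":[0,0,0],"yaw":0},
  ],
  gripper=1,
)

```text
t: 48.08
tool_pos: [0.4371, 0.3554, 0.0198]
orientation: [-1.227, 1.221, -1.204]
force: [0.6, -0.6, 0.2]
opening: 0.087
```

Call:
carry_out(
  increments=[
    {"linear":[0,-0.01,0],"yaw":0},
    {"linear":[0,-0.04,0],"yaw":0},
    {"linear":[0,-0.09,0],"yaw":0},
    {"linear":[0,-0.14,0],"yaw":0},
    {"linear":[0,-0.16,0],"yaw":0},
  ],
)

```text
t: 48.7
tool_pos: [0.4419, 0.3574, 0.1845]
orientation: [-1.221, 1.219, -1.204]
force: [-0.3, -0.8, 0.3]
opening: 0.0932
```

```bash
python3 g.py 200,560,210,0
```

```text
t 48.7 pos [441.9 357.4 184.5] jaw deg 0.01 down [-0.014 -0.002 -1.   ] q [0.59 0.08 1.62 0.01 1.45 0.58] F [-0.3 -0.8  0.3] open 93.2
200,560,210,0 linear [-0.2026, -0.0225, -0.2422] yaw 0.0001 rows 5.1 0.0
```

Call:
carry_out(
  increments=[
    {"linear":[-0.035,0,-0.04],"yaw":0},
    {"linear":[-0.075,-0.005,-0.09],"yaw":0},
    {"linear":[-0.115,-0.01,-0.14],"yaw":0},
    {"linear":[-0.155,-0.015,-0.19],"yaw":0},
    {"linear":[-0.195,-0.02,-0.235],"yaw":0},
  ],
)

```text
t: 49.32
tool_pos: [0.2076, 0.5509, 0.2066]
orientation: [-1.222, 1.218, -1.204]
force: [0.0, -0.0, 0.3]
opening: 0.093
```

Call:
carry_out(
  increments=[
    {"linear":[0,0,0],"yaw":0},
    {"linear":[0,0,0],"yaw":0},
    {"linear":[0,0,0],"yaw":0},
  ],
)

```text
t: 49.7
tool_pos: [0.2086, 0.55, 0.206]
orientation: [-1.222, 1.219, -1.206]
force: [0.4, -0.5, -0.0]
opening: 0.0933
```

```bash
python3 - <<'E'
from h import *
import m
cv2.imwrite('pics/s14.png',robot.read_camera('side'));cv2.imwrite('pics/t14.png',robot.read_camera('top'))
from pk2 import strip
m.im=cv2.imread('pics/t14.png')
m.circ('gold',(167,166,210,205),.082,(32,100,140),(52,255,255))
m.circ('jar',(240,160,290,205),.091,(60,120,110),(100,255,255))
m.circ('spool',(280,222,312,252),.026,(20,15,150),(60,80,255))
m.circ('red',(50,245,105,300),.045,(10,150,120),(26,255,255))
strip('pics/t14.png',(310,160,372,212),.052)
E
```

```text
gold [array([604. , 144.3]), array([46.6, 47.2]), np.float64(12.0)]
jar [array([613.4,  -5.3]), array([52.9, 53.2]), np.float64(133.7)]
spool [array([514.5, -72.6]), array([33.7, 34.2]), np.float64(100.2)]
red [array([436.2, 354.2]), array([50.1, 50.4]), np.float64(42.2)]
dir 93.8 len 80.0 mid [ 624.2 -155.1]
dir 3.72 len 54.3 mid [ 624.6 -155. ]
cross [ 624.2 -155.1]
```

View pics/s14.png

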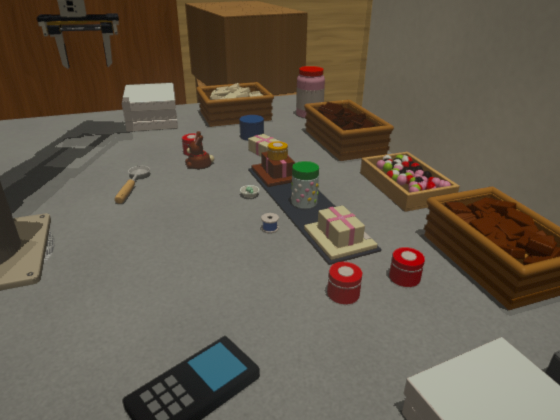

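View pics/t14.png

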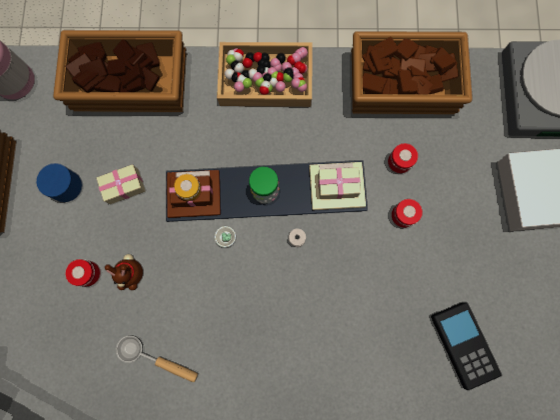

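```bash
python3 - <<'E'
from plant import robot
print(robot.close_job())
E
```

```text
the job is handed in; nothing more can be done
None
```

The counter is dressed as asked and the job was handed in at about 50 s. I did it in the order given: brown box, ivory box, gold tin, jar, red tin.

**One thing to mend:** both boxes first landed turned, the brown by about 3.2° and the ivory by about 1.9°. My first angle measurement was off. I re-gripped and turned both before moving the gold tin onto the brown box.

**Last checks:**

| Item | Measured | Target |
|---|---|---|
| Brown box (before the tin went on) | (604.3, 144.2) mm, 3.7° | (604.4, 144.2) mm, 3.85° |
| Ivory box | (624.4, −155.1) mm, 3.8° | (624.6, −155.2) mm, 3.85° |
| Gold tin on brown box | (604.0, 144.3) mm | (604.3, 144.2) mm |
| Jar | (613.4, −5.3) mm | (614.5, −5.5) mm |
| Red tin | (436.2, 354.2) mm | (437, 355) mm |

- **Gap to the rabbit:** it works out at about 29 mm.
- **Rabbit position:** this was the least certain measurement. The different views and features I measured disagreed by 2–3 mm, so the gap carries that uncertainty.
- **Spool:** it reads (514.5, −72.6) mm, the same as at the start.
- **Final pictures:** everything stands upright, and the gripper is clear of it all.

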